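Put the piled labelling kit away in its shadow trays

ROBOT

A 6-joint arm with a two-finger parallel gripper is mounted at the origin on a cart in front of the work surface, level with it; the furniture and walls round the work are solid. World frame = base frame: x ahead of the robot, y to its left, z up, the work surface at z = 0. Lengths are in m, angles in rad, forces in N, time in s.
With the tool pointing down it reaches from about 0.4 to 0.925 m from the base axis. Payload 12.5 kg.
Tool frame: the origin (TCP) lies midway between the tips of the shut fingers; the grasp point (between the pads) lies r.tcp_to_grasp behind it (r.tcp_to_grasp is the distance from the TCP to the grasp point, in m); z points along the fingers, y is the direction in which the jaws open and shut (so a half turn about z gives the same grasp; the last joint's range is limited). The gripper opens to 95 mm and grips with 3 to 60 N. Pads are 20 mm wide; open, the fingers measure 119 mm over their backs; the gripper's body (75 mm by 180 mm) begins 59 mm behind the grasp point.
Start: joints at [1.089, 0.491, 1.559, -0, 1.092, -0.106], TCP at [0.229, 0.581, 0.215] pointing down, gripper open.
Joint ranges: [-3.1, 3.1], [-0.84, 2.19], [0.05, 2.79], [-1.13, 4.28], [0.06, 2.93], [-2.69, 2.69]. Speed limits (rad/s): [2.22, 2.22, 2.79, 3.14, 3.14, 3.14].

INTERFACE

Orientations are given as a unit quaternion [x, y, z, w].
In Python, from cell import sensors, viewer, job, r gives the robot as it stands.
- The arm moves only by the tool jog_arm, never from a script. Its argument "steps" is a list of rows, each an object with "dp": the shift along the tool's x, y, z in m, a list of three; "roll": the turn about the tool's z in rad; "hand": the finger opening in m, from 0 to 0.0951. A call has 1 to 10 rows; each row shifts and turns the pose as measured when the row begins, along the tool's axes as they then stand; what a row does not reach is not made up. A row lasts 1/10 s, in which the tool goes at most 50 mm and 8.59 degrees, less where a joint would pass 70% of its speed; a pose out of reach is approached as far as the arm can. A call with a gripper value outside its range is refused whole. The fingers move at their own pace and stop on an object; the grip force is fixed at half the most. Time passes only in rows, so rows that do not move let the fingers close. It gives the time, the measured TCP pose, the force and the opening at its end, in the units of the state.
- sensors.get_obs(): the state, without advancing time (a new reading comes with each control period).
- viewer.read_camera(name): name is "scene" or "top" or "wrist"; returns a dict with "img" (400x640x3 uint8, red, green, blue), "fx", "fy", "cx", "cy" (pixels), "eye" and "attitude" of the camera in the world. Camera axes: x right, y up, looking along -z (the intrinsics and any distortion apply to the point x, -y, -z); pixel columns grow to the right and rows downward; lengths in m; the calibration is good to about 2 mm. A picture is of the moment at which its call begins. There is no depth.
- job.job_done(): hands the job in, once; it reports no verdict.
The state is a dict: "t": time; "joints": joint angles; "qd": joint speeds; "joint_efforts": joint torques, N m; "position": TCP position; "eef_rot": TCP orientation; "ft_force": force on the tool from outside, world axes, zero at the start; "moment": the same for the moment, N m; "width": finger opening in m.
Only numpy, scipy, OpenCV 4.12 (cv2) and the standard library are available. Lean on these libraries where they do the work, as an engineer would, in place of code of your own. Each camera call takes 0.05 s, during which the arm holds its last target.

TASK

The labelling kit has been left in a pile: take it apart from the top down, one thing after another, and lay each thing in the black foam tray cut out for it (scraper in the green T-shaped pocket, label roll in the white round one, tape roll in the tan round one, slide box in the blue rectangular one), flat on the pocket floor. Finish the scraper first, then the label roll, the tape roll and the slide box; do not tip the slide box, and leave the specimen cup and the amber bottle standing where they are.

Things in the scene. Friction and masses are not known exactly. Their poses are not given: they have to be found in the camera images.
- scraper: Label scraper lying flat on top of the pile: green handle and a flat steel blade. Origin: underside, middle of its width, at the joint of handle and blade; x points towards the blade edge, z up. Handle x -90..0 mm, 16 wide, 18 high; blade x 0..45 mm, 44 wide, 4 thick. Underside of handle and blade flush. 45 g, centre of mass at about x = -17 mm: grip the handle across at x = -20 mm or so.
- label_roll: White roll of blank labels lying flat, second from the top, 56 mm diameter, 26 high (the hole is not to be gripped). Origin: centre of the underside, z up. About 50 g.
- tape_roll: Tan roll of packing tape lying flat under the label roll, 66 mm diameter, 19 high (the hole is not to be gripped). Origin: centre of the underside, z up. About 40 g.
- slide_box: Closed blue box of glass slides, bottom of the pile, 84 (x) x 62 (y) x 40 mm high, lid fixed, standing on the worktop. Origin: centre of the underside, z up. About 110 g. The pile stacks as: box 0-40 mm, tape roll 40-59, label roll 59-85, scraper 85-103 above the worktop.
- scraper_tray: Low black foam shadow tray, fixed, 10 mm high, with a T-shaped green-floored pocket, for the scraper. Pocket floor 3 mm above the worktop, 7 mm deep. Origin: underside of the tray, on the pocket's centre line; x points to the blade end. Handle slot x -97..-6 mm, 29 wide; blade bay x -6..52 mm, 57 wide; foam rim 9 mm round it. The scraper is home when its origin and x axis match the tray's; the blade does not fit the handle slot.
- label_tray: Low black foam tray, fixed, 89 x 89 x 10 mm, with a round white-floored pocket 69 mm in diameter, for the label roll. Floor 3 mm above the worktop, 7 mm deep. Origin: centre of the tray's underside, in the pocket's axis.
- tape_tray: Low black foam tray, fixed, 99 x 99 x 10 mm, with a round tan-floored pocket 79 mm in diameter, for the tape roll. Floor 3 mm above the worktop, 7 mm deep. Origin: centre of the tray's underside, in the pocket's axis.
- box_tray: Low black foam tray, fixed, 117 (x) x 95 (y) x 10 mm, with a rectangular blue-floored pocket 97 (x) x 75 (y) mm, for the slide box (either way round). Floor 3 mm above the worktop, 7 mm deep. Origin: centre of the tray's underside and of the pocket.
- specimen_cup: Bystander: specimen cup with red lid, 53 mm diameter, 59 high, standing loose behind the pile (a second such cup, by the centrifuge on the right, is fixed). Origin: centre of the underside.
- amber_bottle: Bystander: small amber bottle with white cap, 36 mm diameter, 75 high, standing loose in front of the pile, to the right. Origin: centre of the underside.
Mind the look-alikes: they are no part of the job. What is shaped like the label_tray but red or turquoise is not meant.

How it is judged:
On the way, in this order (a step that is already met when the one before it is completed fails the run):
1. the label scraper lies in its pocket, released (horizontal distance between scraper and scraper_tray below 0.013 m and z of scraper in the frame of scraper_tray below 0.0055 m and angle between scraper's own z axis and vertical below 0.08 rad and angle between the x axis of scraper and the x axis of scraper_tray, either way round below 0.25 rad and contact force between scraper and the fingers below 0.05 N), for 0.2 s.
2. the roll of labels lies in its pocket, released (horizontal distance between label_roll and label_tray below 0.013 m and z of label_roll in the frame of label_tray below 0.0055 m and angle between label_roll's own z axis and vertical below 0.08 rad and contact force between label_roll and the fingers below 0.05 N), for 0.2 s.
3. the roll of tape lies in its pocket, released (horizontal distance between tape_roll and tape_tray below 0.013 m and z of tape_roll in the frame of tape_tray below 0.0055 m and angle between tape_roll's own z axis and vertical below 0.08 rad and contact force between tape_roll and the fingers below 0.05 N), for 0.2 s.
4. the box of slides lies in its pocket, released (horizontal distance between slide_box and box_tray below 0.013 m and z of slide_box in the frame of box_tray below 0.0055 m and angle between slide_box's own z axis and vertical below 0.08 rad and angle between the x axis of slide_box and the x axis of box_tray, either way round below 0.25 rad and contact force between slide_box and the fingers below 0.05 N), for 0.2 s.
At the end, for the whole second after the job is handed in: Each thing lies flat on its own pocket floor (origin within 13 mm of the tray origin sideways, at most 5.5 mm above it, tilt under 0.08 rad; scraper and slide box aligned within 0.25 rad), released, at rest; cup and bottle upright within 30 mm of their start (all of step 1 and all of step 2 and all of step 3 and all of step 4 and linear speed of each of scraper, label_roll, tape_roll, slide_box below 0.02 m/s and angular speed of each of scraper, label_roll, tape_roll, slide_box below 0.3 rad/s and distance of each of specimen_cup, amber_bottle from where it was at the start of the episode below 0.03 m and angle between each of specimen_cup, amber_bottle's own z axis and vertical below 0.2 rad); the robot touches nothing.
It fails at once if the slide box is tipped by more than about 30 degrees (angle between slide_box's own z axis and vertical above 0.52 rad).
It fails at once if the specimen cup is knocked over or pushed away (angle between specimen_cup's own z axis and vertical above 0.5 rad or distance of specimen_cup from where it was at the start of the episode above 0.04 m).
It fails at once if the amber bottle is knocked over or pushed away (angle between amber_bottle's own z axis and vertical above 0.5 rad or distance of amber_bottle from where it was at the start of the episode above 0.04 m).
It also fails if it takes over 128 s, if anything falls off the work surface, if the arm or the gripper's body presses on something with over 40 N, if the wrist force passes 120 N, or if a joint passes its speed limit or range.

## Working session

There is one attempt and no reset: what is moved stays moved. The work goes in short steps, Python scripts to look and compute and a tool call to move; the robot and the scene stay as the last step left them, time stands still between calls to the robot, and variables do not carry over. Pictures are saved under pics/ and viewed, and the job is handed in when it is done.

Besides the shell and the picture viewer there is one more tool, called after "Emit:" as a command line: name --argument value ..., lists and objects as JSON in quotes. jog_arm: Moves the arm, as the interface text tells. Its arguments: {"type":"object","properties":{"steps":{"type":"array"}},"required":["steps"]}

```bash
mkdir -p pics; ls
cat > h.py <<'E'
import numpy as np, cv2
from cell import sensors, viewer, job, r
from scipy.spatial.transform import Rotation as R
def cam(n,f=None):
    c=viewer.read_camera(n)
    if f: cv2.imwrite('pics/'+f,c['img'][:,:,::-1])
    return c
E
python3 - <<'E'
from h import *
for n in ("scene","top","wrist"):
    c=cam(n,n+"0.png"); print(n,{k:v for k,v in c.items() if k!='img'})
print(sensors.get_obs(), r.tcp_to_grasp)
E
```

```text
pics
scene {'fx': 475.20426830071045, 'fy': 475.20426830071045, 'cx': 318.44182304934844, 'cy': 204.4452167583998, 'eye': array([-0.38103486, -0.77670571,  1.16612914]), 'attitude': array([ 0.40211669, -0.16307209, -0.35685772,  0.82726189])}
top {'fx': 518.2823165677032, 'fy': 518.2823165677032, 'cx': 316.4534200146554, 'cy': 201.64081840846276, 'eye': array([0.33246623, 0.17195829, 1.89150617]), 'attitude': array([ 0.0521768 , -0.05338129, -0.69541588,  0.71472006])}
wrist {'fx': 346.4310148838348, 'fy': 346.4310148838348, 'cx': 319.12554699191327, 'cy': 198.98489896780413, 'eye': array([0.15671463, 0.6103272 , 0.38552474]), 'attitude': array([-0.11495666, -0.0775041 ,  0.55699971,  0.8188586 ])}
{'t': 0.15, 'joints': array([ 1.08938928e+00,  4.91444082e-01,  1.55929623e+00,  5.69106510e-06,
        1.09170079e+00, -1.05600867e-01]), 'qd': array([ 0.00105626, -0.00234102, -0.00225507, -0.00082066,  0.00138214,
        0.00075702]), 'joint_efforts': array([ 1.93423308e-03, -6.12894917e+01, -2.58284301e+01,  6.92326692e-02,
        4.72084153e-02, -5.06539152e-05]), 'position': array([0.22928805, 0.5812397 , 0.21418626]), 'eef_rot': array([ 1.86800577e-01,  9.82397763e-01, -4.05352761e-04, -1.25148280e-04]), 'ft_force': array([0.42518124, 0.47273669, 0.007464  ]), 'moment': array([ 0.03163703,  0.0066905 , -0.00477455]), 'width': 0.09500693078566738} 0.0188
```

View pics/scene0.png

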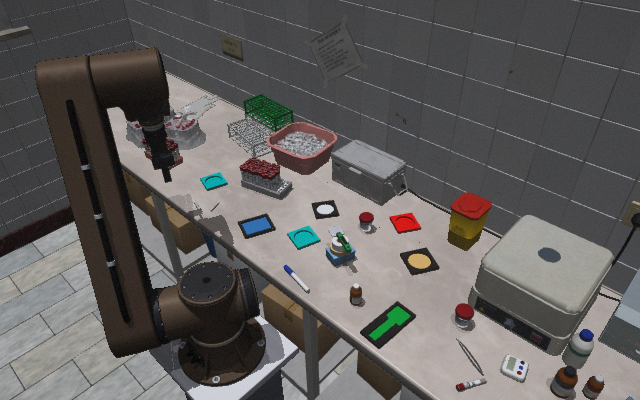

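View pics/top0.png

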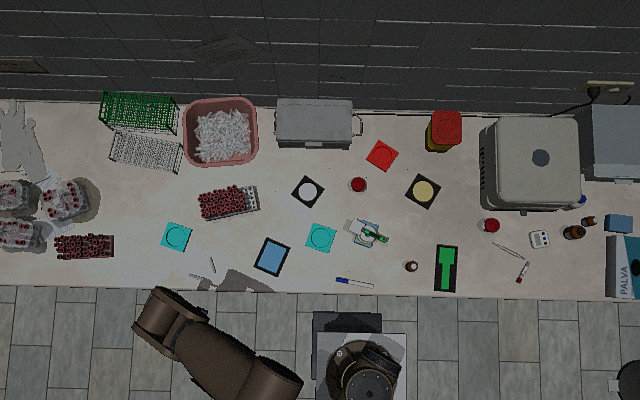

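View pics/wrist0.png

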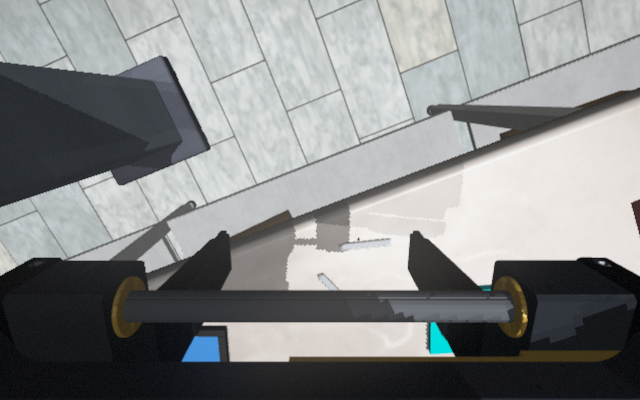

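Run:
```python
import cv2
a=cv2.imread('pics/top0.png'); b=cv2.imread('pics/scene0.png')
def crop(im,x0,y0,w,h,s,f): cv2.imwrite('pics/'+f,cv2.resize(im[y0:y0+h,x0:x0+w],None,fx=s,fy=s,interpolation=cv2.INTER_CUBIC))
crop(a,240,170,160,110,5,'t1.png')
crop(a,330,150,140,60,5,'t2.png')
crop(a,380,160,100,140,4,'t3.png')
crop(b,225,190,160,100,5,'s1.png')
crop(b,320,200,130,150,4,'s2.png')
```

```text
(no output)
```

View pics/t1.png

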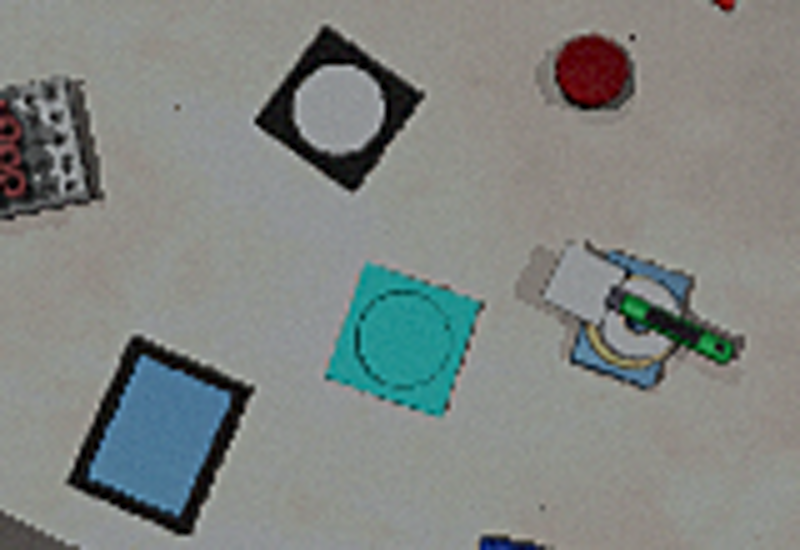

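View pics/t3.png

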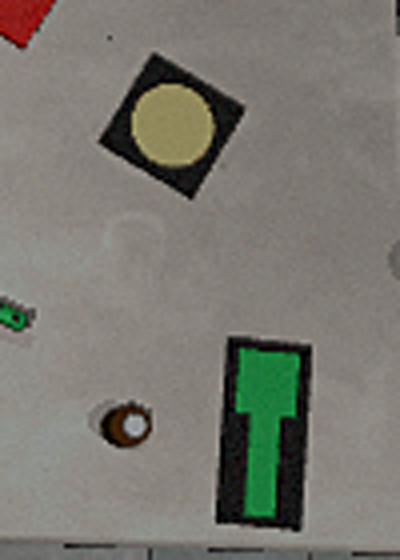

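View pics/s1.png

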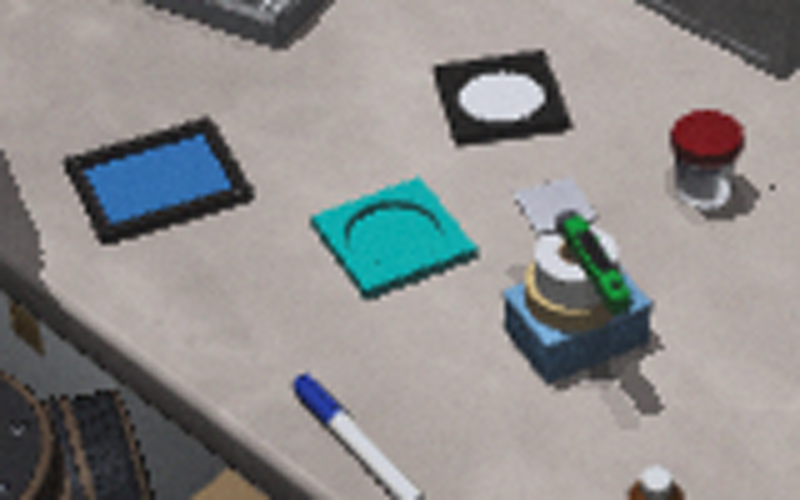

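View pics/s2.png

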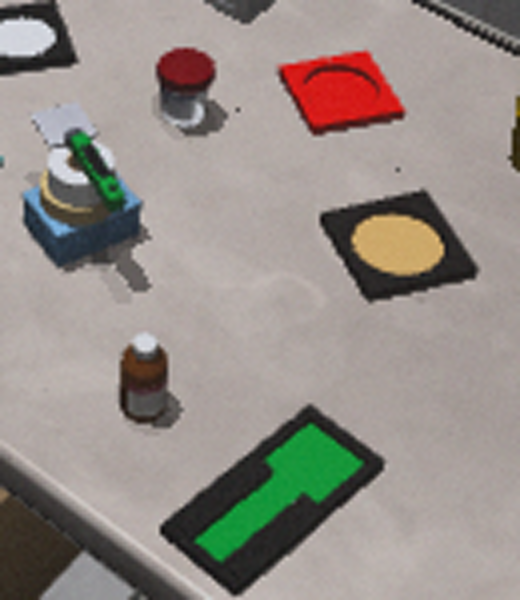

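```bash
cat >> h.py <<'E'
class Cam: pass
TOP=dict(fx=518.2823165677032,cx=316.4534200146554,cy=201.64081840846276,eye=np.array([0.33246623,0.17195829,1.89150617]),att=[0.0521768,-0.05338129,-0.69541588,0.71472006])
SC=dict(fx=475.20426830071045,cx=318.44182304934844,cy=204.4452167583998,eye=np.array([-0.38103486,-0.77670571,1.16612914]),att=[0.40211669,-0.16307209,-0.35685772,0.82726189])
def fromc(c): return dict(fx=c['fx'],cx=c['cx'],cy=c['cy'],eye=np.array(c['eye']),att=c['attitude'])
def px(c,u,v,z):
    d=R.from_quat(c['att']).apply([(u-c['cx'])/c['fx'],-(v-c['cy'])/c['fx'],-1])
    return c['eye']+d*(z-c['eye'][2])/d[2]
def proj(c,P):
    q=R.from_quat(c['att']).inv().apply(np.atleast_2d(P)-c['eye'])
    return np.c_[c['cx']+c['fx']*q[:,0]/-q[:,2], c['cy']-c['fx']*q[:,1]/-q[:,2]]
def crops(c,pts,x0,y0,s,z): return np.array([px(c,(X+.5)/s-.5+x0,(Y+.5)/s-.5+y0,z) for X,Y in pts])
E
python3 - <<'E'
from h import *
np.set_printoptions(precision=4,suppress=True)
def rep(n,P):
    print(n,'mean',P[:,:2].mean(0),'sides',[round(float(np.linalg.norm(P[i]-P[i-1])),3) for i in range(len(P))],'ang',[round(float(np.arctan2(*(P[i]-P[i-1])[[1,0]])),3) for i in range(len(P))])
rep('box tray T',crops(TOP,[(137,337),(255,387),(188,534),(70,482)],240,170,5,.01))
rep('box tray S',crops(SC,[(66,159),(208,118),(252,188),(108,236)],225,190,5,.01))
rep('label T',crops(TOP,[(326,26),(424,95),(353,190),(256,122)],240,170,5,.01)); print(crops(TOP,[(339,110)],240,170,5,.003))
rep('label S',crops(SC,[(434,68),(543,50),(571,127),(458,143)],225,190,5,.01)); print(crops(SC,[(501,97)],225,190,5,.003))
rep('tape T',crops(TOP,[(153,54),(245,106),(193,199),(99,142)],380,160,4,.01)); print(crops(TOP,[(173,124)],380,160,4,.003))
rep('tape S',crops(SC,[(321,215),(427,192),(476,271),(371,300)],320,200,4,.01)); print(crops(SC,[(398,245)],320,200,4,.003))
rep('scr T',crops(TOP,[(229,338),(311,346),(301,530),(217,522)],380,160,4,.01))
rep('scr S',crops(SC,[(162,528),(310,406),(383,462),(236,588)],320,200,4,.01))
rep('box T',crops(TOP,[(608,248),(692,275),(660,387),(571,360)],240,170,5,.04))
rep('handle T',crops(TOP,[(613,297),(733,352)],240,170,5,.103))
rep('blade T',crops(TOP,[(575,240),(632,276),(600,322),(545,295)],240,170,5,.089))
print(crops(TOP,[(593,71)],240,170,5,.059),crops(TOP,[(134,425)],380,160,4,.075))
print(crops(TOP,[(641,320)],240,170,5,.085))
E
```

```text
box tray T mean [0.4109 0.3273] sides [0.115, 0.093, 0.116, 0.093] ang [-0.393, -1.943, 2.747, 1.188]
box tray S mean [0.4091 0.3287] sides [0.096, 0.113, 0.091, 0.112] ang [1.217, -0.384, -1.927, 2.801]
label T mean [0.6537 0.2064] sides [0.088, 0.089, 0.088, 0.087] ang [-0.591, -2.165, 2.533, 0.983]
[[0.6534 0.2071 0.003 ]]
label S mean [0.6488 0.2041] sides [0.093, 0.088, 0.097, 0.087] ang [0.971, -0.566, -2.181, 2.532]
[[0.654  0.2097 0.003 ]]
tape T mean [ 0.6666 -0.2179] sides [0.098, 0.097, 0.1, 0.1] ang [-0.536, -2.073, 2.638, 1.041]
[[ 0.6689 -0.2198  0.003 ]]
tape S mean [ 0.6629 -0.2204] sides [0.103, 0.099, 0.098, 0.097] ang [1.035, -0.534, -2.131, 2.662]
[[ 0.6674 -0.2178  0.003 ]]
scr T mean [ 0.3869 -0.2999] sides [0.165, 0.075, 0.165, 0.075] ang [-0.073, -1.641, 3.074, 1.504]
scr S mean [ 0.3847 -0.3013] sides [0.071, 0.166, 0.072, 0.163] ang [1.522, -0.065, -1.657, 3.068]
box T mean [ 0.5024 -0.0084] sides [0.085, 0.063, 0.084, 0.066] ang [-0.302, -1.857, 2.875, 1.303]
handle T mean [ 0.4924 -0.0301] sides [0.091, 0.091] ang [1.165, -1.977]
blade T mean [0.5209 0.0279] sides [0.044, 0.047, 0.039, 0.043] ang [-0.478, -2.113, 2.553, 1.139]
[[0.6773 0.0243 0.059 ]] [[ 0.3892 -0.17    0.075 ]]
[[ 0.4965 -0.0098  0.085 ]]
```

Add to h.py:
```python
np.set_printoptions(precision=4,suppress=True)
def delta(p,yaw=None):
    o=sensors.get_obs(); M=R.from_quat(o['eef_rot']).as_matrix(); y=np.arctan2(M[1,1],M[0,1])
    d=M.T@(np.array(p)-o['position'])
    roll=0
    if yaw is not None:
        roll=-((yaw-y+np.pi/2)%np.pi-np.pi/2)
    o['grasp']=None
    print('t',round(o['t'],2),'pos',o['position'],'yaw',round(y,4),'tilt',M[2,2].round(4),'q6',o['joints'][5].round(3),'w',round(o['width'],4),'F',o['ft_force'].round(2))
    c,s=np.cos(roll),np.sin(roll)
    print('dp now-frame',d,'len',np.linalg.norm(d).round(4),'roll',round(roll,4),'dp after roll',np.array([c*d[0]+s*d[1],-s*d[0]+c*d[1],d[2]]))
```

```text
(no output)
```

Emit:
jog_arm --steps '[{"dp":[-0.0335,-0.032,0],"roll":0,"hand":0.095},{"dp":[-0.0335,-0.032,0],"roll":0,"hand":0.095},{"dp":[-0.0335,-0.032,0],"roll":0,"hand":0.095},{"dp":[-0.0335,-0.032,0],"roll":0,"hand":0.095},{"dp":[-0.0335,-0.032,0],"roll":0,"hand":0.095},{"dp":[-0.0335,-0.032,0],"roll":0,"hand":0.095},{"dp":[-0.0335,-0.032,0],"roll":0,"hand":0.095},{"dp":[-0.0335,-0.032,0],"roll":0,"hand":0.095},{"dp":[-0.0335,-0.032,0],"roll":0,"hand":0.095},{"dp":[-0.0335,-0.032,0],"roll":0,"hand":0.095}]'

```text
t: 1.15
position: [0.4273, 0.1494, 0.2125]
eef_rot: [0.182, 0.983, -0.001, -0.0]
ft_force: [1.4, -0.2, -0.0]
width: 0.0951
```

Emit:
jog_arm --steps '[{"dp":[0,0,0],"roll":0.145,"hand":0.095},{"dp":[0,0,0],"roll":0.145,"hand":0.095},{"dp":[0,0,0],"roll":0.145,"hand":0.095},{"dp":[0,0,0],"roll":0.145,"hand":0.095},{"dp":[0,0,0],"roll":0.145,"hand":0.095},{"dp":[0,0,0],"roll":0.145,"hand":0.095},{"dp":[0,0,0],"roll":0.145,"hand":0.095},{"dp":[0,0,0],"roll":0.145,"hand":0.095},{"dp":[0,0,0],"roll":0.145,"hand":0.095},{"dp":[0,0,0],"roll":0.145,"hand":0.095}]'

```text
t: 2.15
position: [0.4292, 0.1423, 0.2116]
eef_rot: [0.803, 0.596, -0.002, 0.0]
ft_force: [-0.2, -0.2, -0.7]
width: 0.0948
```

```bash
python3 -c "
from h import *
delta([.5025,-.0067,.2],-.406)"
```

```text
t 2.15 pos [0.4292 0.1423 0.2116] yaw -0.2937 tilt -1.0 q6 0.47 w 0.0948 F [-0.19 -0.21 -0.66]
dp now-frame [-0.1214  0.1133  0.0117] len 0.1664 roll 0.1123 dp after roll [-0.1079  0.1262  0.0117]
```

Emit:
jog_arm --steps '[{"dp":[0,0,0],"roll":0.113,"hand":0.095},{"dp":[-0.027,0.0315,0.003],"roll":0,"hand":0.095},{"dp":[-0.027,0.0315,0.003],"roll":0,"hand":0.095},{"dp":[-0.027,0.0315,0.003],"roll":0,"hand":0.095},{"dp":[-0.027,0.0315,0.003],"roll":0,"hand":0.095},{"dp":[0,0,0],"roll":0,"hand":0.095}]'

```text
t: 2.75
position: [0.5029, -0.0118, 0.199]
eef_rot: [0.837, 0.547, -0.002, 0.0]
ft_force: [-0.8, 0.3, 0.5]
width: 0.0948
```

```bash
python3 -c "
from h import *
delta([.5025,-.0067,.2],-.406)
c=cam('wrist','w1.png');print(fromc(c))
cam('top','top1.png')"
```

```text
t 2.75 pos [ 0.5029 -0.0118  0.199 ] yaw -0.4144 tilt -1.0 q6 0.263 w 0.0948 F [-0.83  0.31  0.54]
dp now-frame [ 0.0045 -0.0024 -0.001 ] len 0.0052 roll -0.0084 dp after roll [ 0.0045 -0.0024 -0.001 ]
{'fx': 346.4310148838348, 'cx': 319.12554699191327, 'cy': 198.98489896780413, 'eye': array([0.5337, 0.0599, 0.3702]), 'att': array([-0.1367,  0.0291, -0.2039,  0.969 ])}
```

View pics/w1.png

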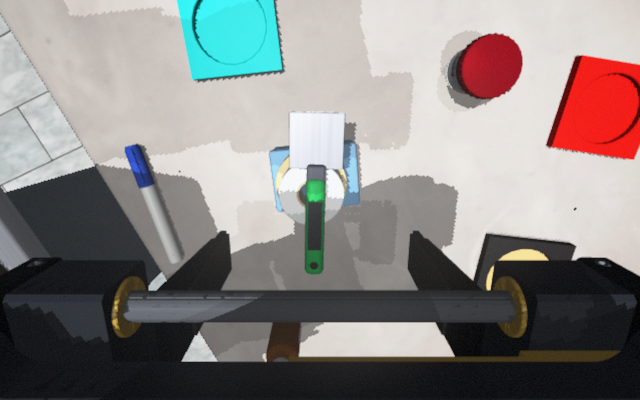

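Run:
```python
from h import *
c=dict(fx=346.4310148838348,cx=319.12554699191327,cy=198.98489896780413,eye=np.array([0.5337,0.0599,0.3702]),att=[-0.1367,0.0291,-0.2039,0.969])
a=px(c,316.5,166,.103);b=px(c,314.5,273,.103);print(a,b,np.linalg.norm(a-b),np.arctan2(*(a-b)[[1,0]]))
e1=px(c,289,112,.089);e2=px(c,345,113,.089);m=(e1+e2)/2;print(e1,e2,np.linalg.norm(e1-e2),np.arctan2(*(e1-e2)[[1,0]])-np.pi/2)
d=a-b;d/=np.linalg.norm(d);print('joint from edge',m-.045*d,'grip',m-.065*d, a-.02*d)
```

```text
[0.5115 0.0149 0.103 ] [ 0.4723 -0.0692  0.103 ] 0.09271392583008392 1.135361087270036
[0.5079 0.0607 0.089 ] [0.548  0.0422 0.089 ] 0.04413594219402201 1.1385978703668935
joint from edge [0.509  0.0106 0.089 ] grip [ 0.5005 -0.0075  0.089 ] [ 0.503  -0.0032  0.103 ]
```

Emit:
jog_arm --steps '[{"dp":[0.0045,-0.0024,0.02],"roll":0.02,"hand":0.07},{"dp":[0,0,0.025],"roll":0,"hand":0.06},{"dp":[0,0,0.025],"roll":0,"hand":0.06},{"dp":[0,0,0.015],"roll":0,"hand":0.06},{"dp":[0,0,0.005],"roll":0,"hand":0.06}]'

```text
t: 3.35
position: [0.4984, 0.0019, 0.1083]
eef_rot: [0.841, 0.54, -0.001, 0.0]
ft_force: [0.6, 1.1, -0.3]
width: 0.0626
```

```bash
python3 -c "
from h import *
delta([.502,-.006,.0955],-.434)"
```

```text
t 3.35 pos [0.4984 0.0019 0.1083] yaw -0.4288 tilt -1.0 q6 0.302 w 0.0626 F [ 0.56  1.1  -0.28]
dp now-frame [-0.0057  0.0066  0.0128] len 0.0155 roll 0.0052 dp after roll [-0.0056  0.0066  0.0128]
```

Emit:
jog_arm --steps '[{"dp":[-0.0057,0.0066,0.004],"roll":0.005,"hand":0.06},{"dp":[0,0,0.003],"roll":0,"hand":0.06},{"dp":[0,0,0],"roll":0,"hand":0.06}]'

```text
t: 3.65
position: [0.5021, -0.0049, 0.1019]
eef_rot: [0.842, 0.539, -0.0, 0.0]
ft_force: [0.3, -0.5, 0.4]
width: 0.0599
```

```bash
python3 -c "
from h import *
delta([.502,-.006,.0955],-.434)"
```

```text
t 3.65 pos [ 0.5021 -0.0049  0.1019] yaw -0.4318 tilt -1.0 q6 0.292 w 0.0599 F [ 0.31 -0.51  0.4 ]
dp now-frame [-0.001   0.0003  0.0064] len 0.0065 roll 0.0022 dp after roll [-0.001   0.0003  0.0064]
```

Emit:
jog_arm --steps '[{"dp":[-0.001,0.0003,0.004],"roll":0,"hand":0.06},{"dp":[0,0,0.003],"roll":0,"hand":0.05},{"dp":[0,0,0],"roll":0,"hand":0.03}]'

```text
t: 3.95
position: [0.5025, -0.0062, 0.0955]
eef_rot: [0.842, 0.539, 0.0, 0.001]
ft_force: [0.1, -0.0, -0.4]
width: 0.0492
```

Emit:
jog_arm --steps '[{"dp":[0,0,0],"roll":0,"hand":0.0},{"dp":[0,0,0],"roll":0,"hand":0.0},{"dp":[0,0,0],"roll":0,"hand":0.0},{"dp":[0,0,0],"roll":0,"hand":0.0}]'

```text
t: 4.35
position: [0.5026, -0.0062, 0.0959]
eef_rot: [0.842, 0.539, 0.001, 0.001]
ft_force: [-0.7, 0.5, 0.6]
width: 0.0178
```

```bash
python3 -c "
from h import *
delta([.502,-.006,.0945],-.434)
cam('wrist','w2.png')"
```

```text
t 4.35 pos [ 0.5026 -0.0062  0.0959] yaw -0.4323 tilt -1.0 q6 0.29 w 0.0178 F [-0.69  0.55  0.65]
dp now-frame [-0.     -0.0006  0.0014] len 0.0015 roll 0.0017 dp after roll [-0.     -0.0006  0.0014]
```

View pics/w2.png

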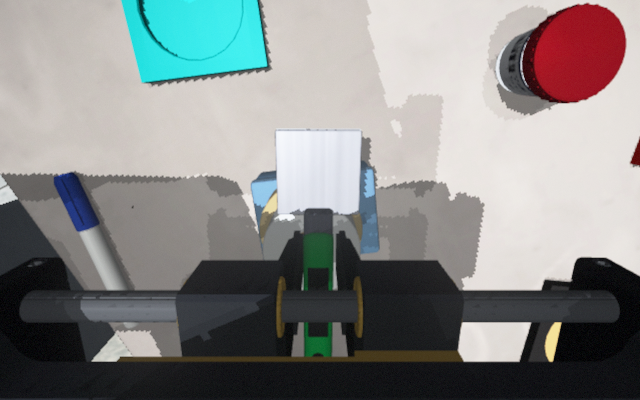

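Handle is between the fingers, joint at (318,210). Width is still 17.8 mm, so I'll close it fully and lift slowly.

Emit:
jog_arm --steps '[{"dp":[0,0,0],"roll":0,"hand":0.0},{"dp":[0,0,0],"roll":0,"hand":0.0},{"dp":[0,0,0],"roll":0,"hand":0.0},{"dp":[0,0,-0.005],"roll":0,"hand":0.0},{"dp":[0,0,-0.015],"roll":0,"hand":0.0},{"dp":[0,0,-0.025],"roll":0,"hand":0.0},{"dp":[0,0,-0.025],"roll":0,"hand":0.0},{"dp":[0,0,-0.025],"roll":0,"hand":0.0},{"dp":[0,0,-0.005],"roll":0,"hand":0.0}]'

```text
t: 5.3
position: [0.5017, -0.006, 0.1998]
eef_rot: [0.842, 0.539, -0.001, 0.0]
ft_force: [0.4, -0.8, -0.4]
width: 0.0155
```

```bash
python3 -c "
from h import *
delta([.389,-.300,.16],-1.641)
c=cam('wrist','w3.png');print(fromc(c))
c=cam('top')['img'];cv2.imwrite('pics/t4.png',cv2.resize(c[190:260,310:420,::-1],None,fx=6,fy=6,interpolation=2))"
```

```text
t 5.3 pos [ 0.5017 -0.006   0.1998] yaw -0.4323 tilt -1.0 q6 0.29 w 0.0155 F [ 0.36 -0.77 -0.44]
dp now-frame [-0.3141  0.0209  0.0401] len 0.3173 roll 1.2087 dp after roll [-0.0918  0.3011  0.0401]
{'fx': 346.4310148838348, 'cx': 319.12554699191327, 'cy': 198.98489896780413, 'eye': array([0.5334, 0.0649, 0.3711]), 'att': array([-0.1357,  0.0296, -0.2126,  0.9672])}
```

View pics/w3.png

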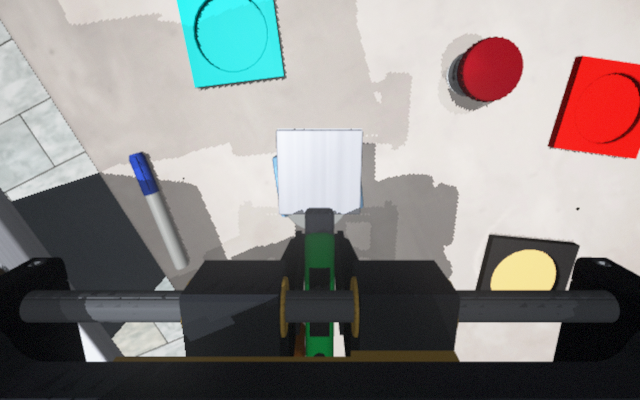

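View pics/t4.png

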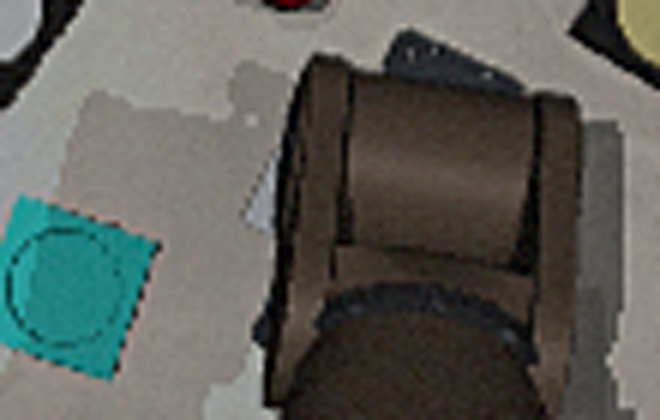

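Run:
```python
from h import *
c=dict(fx=346.4310148838348,cx=319.12554699191327,cy=198.98489896780413,eye=np.array([0.5334,0.0649,0.3711]),att=[-0.1357,0.0296,-0.2126,0.9672])
e1=px(c,277,130,.193);e2=px(c,361.5,130,.193);m=(e1+e2)/2;y=np.arctan2(*(e1-e2)[[1,0]])-np.pi/2
print(np.linalg.norm(e1-e2),y)
ax=np.array([np.cos(-.4323+np.pi/2),np.sin(-.4323+np.pi/2)]);ay=np.array([np.cos(-.4323),np.sin(-.4323)])
d=m[:2]-np.array([.5017,-.006]);print('edge rel tcp: along',d@ax,'lat',d@ay)
```

```text
0.04274902495654579 1.1380842213276652
edge rel tcp: along 0.06299855206893577 lat -0.0007833415203479703
```

Emit:
jog_arm --steps '[{"dp":[0,0,0],"roll":0.134,"hand":0.0},{"dp":[0,0,0],"roll":0.134,"hand":0.0},{"dp":[0,0,0],"roll":0.134,"hand":0.0},{"dp":[0,0,0],"roll":0.134,"hand":0.0},{"dp":[0,0,0],"roll":0.134,"hand":0.0},{"dp":[0,0,0],"roll":0.134,"hand":0.0},{"dp":[0,0,0],"roll":0.134,"hand":0.0},{"dp":[0,0,0],"roll":0.134,"hand":0.0},{"dp":[0,0,0],"roll":0.134,"hand":0.0}]'

```text
t: 6.3
position: [0.4959, -0.0054, 0.185]
eef_rot: [0.998, -0.057, -0.011, -0.0]
ft_force: [-0.3, 0.9, 0.4]
width: 0.0159
```

Emit:
jog_arm --steps '[{"dp":[-0.009,0.03,0.0],"roll":0,"hand":0.0},{"dp":[-0.009,0.03,0.0],"roll":0,"hand":0.0},{"dp":[-0.009,0.03,0.0],"roll":0,"hand":0.0},{"dp":[-0.009,0.03,0.0],"roll":0,"hand":0.0},{"dp":[-0.009,0.03,0.0],"roll":0,"hand":0.0},{"dp":[-0.009,0.03,0.0],"roll":0,"hand":0.0},{"dp":[-0.009,0.03,0.0],"roll":0,"hand":0.0},{"dp":[-0.009,0.03,0.0],"roll":0,"hand":0.0},{"dp":[-0.009,0.03,0.0],"roll":0,"hand":0.0}]'

```text
t: 7.2
position: [0.3756, -0.2682, 0.1742]
eef_rot: [0.998, -0.057, -0.02, -0.005]
ft_force: [0.8, 0.2, 0.2]
width: 0.0156
```

```bash
python3 -c "
from h import *
delta([.391,-.3003,.08],-1.64)"
```

```text
t 7.2 pos [ 0.3756 -0.2682  0.1742] yaw -1.6857 tilt -0.9992 q6 0.949 w 0.0156 F [0.85 0.19 0.25]
dp now-frame [0.0228 0.0308 0.0932] len 0.1007 roll -0.0457 dp after roll [0.0213 0.0318 0.0932]
```

```bash
python3 -c "
from h import *
for i in range(4):
  cam('top'); o=sensors.get_obs(); print(o['position'],o['eef_rot'])
delta([.391,-.3003,.08],-1.64)"
```

```text
[ 0.3746 -0.2714  0.1741] [ 0.9981 -0.0579 -0.0198 -0.004 ]
[ 0.3753 -0.2696  0.1741] [ 0.9981 -0.0589 -0.0198 -0.0043]
[ 0.3757 -0.2682  0.1742] [ 0.9981 -0.0588 -0.0198 -0.0046]
[ 0.3761 -0.2673  0.1744] [ 0.9981 -0.0582 -0.0198 -0.0046]
t 7.4 pos [ 0.3761 -0.2673  0.1744] yaw -1.6875 tilt -0.9992 q6 0.952 w 0.0158 F [-0.23  0.16 -0.21]
dp now-frame [0.0224 0.0317 0.0934] len 0.1011 roll -0.0475 dp after roll [0.0209 0.0327 0.0934]
```

```bash
python3 -c "
from h import *
o=sensors.get_obs(); print(o['joints'],o['joint_efforts'],o['qd'],o['joints'][1]+o['joints'][2]+o['joints'][4])"
```

```text
[-0.7505  0.3288  1.9713 -0.0236  0.8779  0.9523] [ -1.5643 -44.8863 -21.2896  -0.0534   0.0173  -0.132 ] [ 0.0314 -0.012   0.0022  0.0011  0.0036  0.0049] 3.1780368232828797
```

Emit:
jog_arm --steps '[{"dp":[0.007,0.011,0.01],"roll":-0.0475,"hand":0.0},{"dp":[0.007,0.011,0.02],"roll":0,"hand":0.0},{"dp":[0.007,0.011,0.02],"roll":0,"hand":0.0},{"dp":[0,0,0.02],"roll":0,"hand":0.0},{"dp":[0,0,0.01],"roll":0,"hand":0.0}]'

```text
t: 7.9
position: [0.3935, -0.2968, 0.0895]
eef_rot: [0.999, -0.031, -0.02, -0.006]
ft_force: [-0.9, 0.1, 0.2]
width: 0.0155
```

```bash
python3 -c "
from h import *
delta([.391,-.3003,.05],-1.64)
c=cam('wrist','w4.png');print(fromc(c))
o=sensors.get_obs(); print(o['eef_rot'],o['joints'])
delta([.391,-.3003,.05],-1.64)"
```

```text
t 7.9 pos [ 0.3935 -0.2968  0.0895] yaw -1.6326 tilt -0.9992 q6 0.885 w 0.0155 F [-0.87  0.12  0.18]
dp now-frame [-0.0007  0.004   0.0395] len 0.0397 roll 0.0074 dp after roll [-0.0007  0.0041  0.0395]
{'fx': 346.4310148838348, 'cx': 319.12554699191327, 'cy': 198.98489896780413, 'eye': array([ 0.4765, -0.303 ,  0.2576]), 'att': array([ 0.1045, -0.1181,  0.7192, -0.6767])}
[ 0.9993 -0.0308 -0.0201 -0.006 ] [-0.7701  0.5002  1.9822 -0.0286  0.6972  0.8846]
t 7.95 pos [ 0.3933 -0.2966  0.0887] yaw -1.6326 tilt -0.9991 q6 0.885 w 0.0152 F [-0.43  0.7  -2.31]
dp now-frame [-0.0005  0.0043  0.0387] len 0.039 roll 0.0074 dp after roll [-0.0005  0.0043  0.0387]
```

View pics/w4.png

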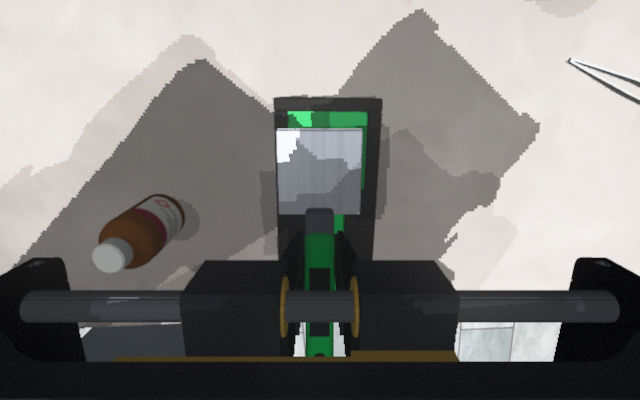

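```bash
python3 - <<'E'
from h import *
c=dict(fx=346.4310148838348,cx=319.12554699191327,cy=198.98489896780413,eye=np.array([0.4765,-0.303,0.2576]),att=[0.1045,-0.1181,0.7192,-0.6767])
for u,v in [(275,98),(382,98),(287,112),(367,112)]: print(px(c,u,v,.01))
for u,v in [(276,129),(361.5,129)]: print(px(c,u,v,.0887-.0067-.0025))
E
python3 -c "
import cv2;a=cv2.imread('pics/w4.png');cv2.imwrite('pics/w4c.png',cv2.resize(a[85:265,255:400],None,fx=4,fy=4,interpolation=2)[:600])"
```

```text
[ 0.4704 -0.2699  0.01  ]
[ 0.4658 -0.3432  0.01  ]
[ 0.4606 -0.2773  0.01  ]
[ 0.4571 -0.3327  0.01  ]
[ 0.457  -0.2781  0.0795]
[ 0.4544 -0.3214  0.0795]
```

View pics/w4c.png

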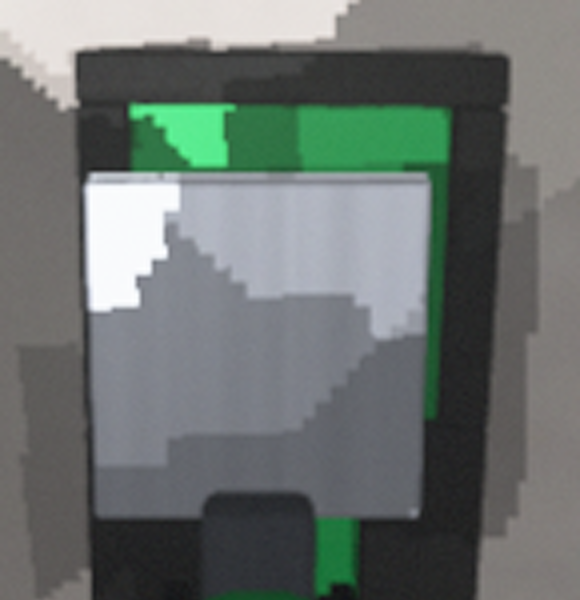

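```bash
python3 -c "
from h import *
delta([.3907,-.3012,.03],-1.64)"
```

```text
t 7.95 pos [ 0.3933 -0.2966  0.0887] yaw -1.6326 tilt -0.9991 q6 0.885 w 0.0152 F [-0.43  0.7  -2.31]
dp now-frame [0.0001 0.0054 0.0587] len 0.0589 roll 0.0074 dp after roll [0.0001 0.0054 0.0587]
```

Emit:
jog_arm --steps '[{"dp":[0.0,0.0054,0.01],"roll":0.007,"hand":0.0},{"dp":[0,0,0.015],"roll":0,"hand":0.0},{"dp":[0,0,0.015],"roll":0,"hand":0.0},{"dp":[0,0,0.01],"roll":0,"hand":0.0},{"dp":[0,0,0.002],"roll":0,"hand":0.0}]'

```text
t: 8.45
position: [0.3924, -0.301, 0.0355]
eef_rot: [0.999, -0.034, -0.019, -0.005]
ft_force: [0.1, -0.0, -0.2]
width: 0.0156
```

```bash
python3 -c "
from h import *
cam('wrist','w5.png')
delta([.3907,-.3012,.016],-1.64)
o=sensors.get_obs(); print(o['eef_rot'],o['joints'])"
```

```text
t 8.5 pos [ 0.3924 -0.301   0.0357] yaw -1.6382 tilt -0.9992 q6 0.89 w 0.0155 F [ 0.75 -0.95 -0.76]
dp now-frame [-0.001   0.0004  0.0197] len 0.0198 roll 0.0018 dp after roll [-0.001   0.0004  0.0197]
[ 0.9992 -0.0336 -0.019  -0.0048] [-0.7776  0.5936  2.0142 -0.0347  0.5685  0.89  ]
```

View pics/w5.png

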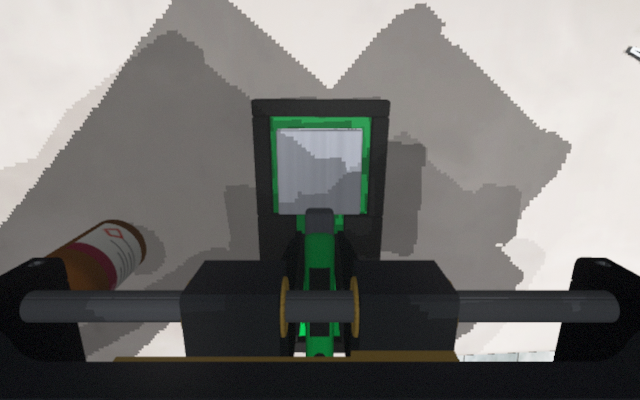

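Emit:
jog_arm --steps '[{"dp":[-0.001,0.001,0.008],"roll":0,"hand":0.0},{"dp":[0,0,0.006],"roll":0,"hand":0.0},{"dp":[0,0,0.004],"roll":0,"hand":0.0},{"dp":[0,0,0.001],"roll":0,"hand":0.0}]'

```text
t: 8.9
position: [0.3912, -0.3025, 0.0166]
eef_rot: [0.999, -0.034, -0.018, -0.004]
ft_force: [0.4, -0.4, -0.4]
width: 0.0155
```

```bash
python3 -c "
from h import *
delta([.3907,-.3012,.016],-1.64)"
```

```text
t 8.9 pos [ 0.3912 -0.3025  0.0166] yaw -1.6382 tilt -0.9993 q6 0.89 w 0.0155 F [ 0.38 -0.42 -0.43]
dp now-frame [-0.0005 -0.0012  0.0006] len 0.0015 roll 0.0018 dp after roll [-0.0005 -0.0012  0.0006]
```

Emit:
jog_arm --steps '[{"dp":[0,-0.001,0.001],"roll":0,"hand":0.0},{"dp":[0,0,0],"roll":0,"hand":0.03},{"dp":[0,0,0],"roll":0,"hand":0.04},{"dp":[0,0,0],"roll":0,"hand":0.04},{"dp":[0,0,-0.015],"roll":0,"hand":0.05},{"dp":[0,0,-0.03],"roll":0,"hand":0.05},{"dp":[0,0,-0.04],"roll":0,"hand":0.06},{"dp":[0,0,-0.04],"roll":0,"hand":0.08},{"dp":[0,0,-0.02],"roll":0,"hand":0.095}]'

```text
t: 9.8
position: [0.3957, -0.3018, 0.1637]
eef_rot: [0.999, -0.034, -0.02, -0.006]
ft_force: [0.3, -0.0, -0.6]
width: 0.0685
```

```bash
python3 -c "
from h import *
cam('wrist','w6.png')
c=cam('top','top2.png')
delta([.4965,-.0098,.16],0)
o=sensors.get_obs(); print(o['eef_rot'],o['joints'])"
```

```text
t 9.9 pos [ 0.396  -0.3022  0.1635] yaw -1.6383 tilt -0.9992 q6 0.879 w 0.0766 F [ 0.38  0.92 -0.91]
dp now-frame [ 0.0807 -0.2984  0.003 ] len 0.3092 roll 1.5033 dp after roll [-0.2923 -0.1007  0.003 ]
[ 0.9992 -0.0336 -0.0194 -0.0052] [-0.7743  0.3918  1.9009 -0.0238  0.8847  0.8792]
```

View pics/w6.png

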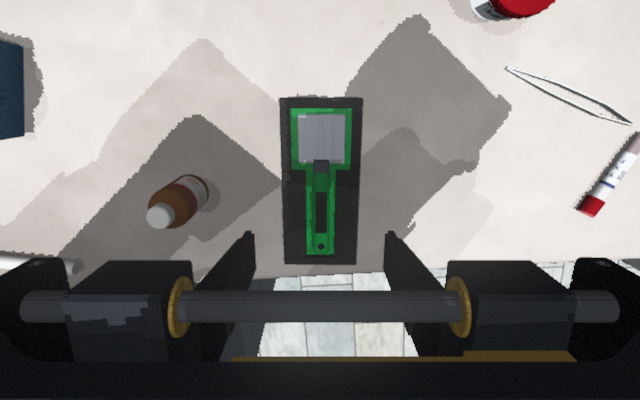

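Emit:
jog_arm --steps '[{"dp":[0,0,0],"roll":-0.134,"hand":0.095},{"dp":[0,0,0],"roll":-0.134,"hand":0.095},{"dp":[0,0,0],"roll":-0.134,"hand":0.095},{"dp":[0,0,0],"roll":-0.134,"hand":0.095}]'

```text
t: 10.3
position: [0.3949, -0.3011, 0.1608]
eef_rot: [0.97, 0.241, -0.018, -0.011]
ft_force: [-0.0, 0.2, 0.7]
width: 0.095
```

```bash
cat >> h.py <<'E'
def tl():
    o=sensors.get_obs(); M=R.from_quat(o['eef_rot']).as_matrix(); print('toolz',M[:,2],'pos',o['position'],'J',o['joints'])
E
python3 -c "
from h import *
tl()
delta([.4965,-.0098,.16],0)"
```

```text
toolz [-0.0401  0.0134 -0.9991] pos [ 0.3949 -0.3011  0.1608] J [-0.7743  0.3944  1.9057 -0.0239  0.8797  0.3259]
t 10.3 pos [ 0.3949 -0.3011  0.1608] yaw -1.0851 tilt -0.9991 q6 0.326 w 0.095 F [-0.    0.19  0.71]
dp now-frame [ 0.2259 -0.2101  0.0007] len 0.3085 roll -1.0851 dp after roll [0.2913 0.1017 0.0007]
```

Emit:
jog_arm --steps '[{"dp":[0.0226,-0.021,0],"roll":0,"hand":0.095},{"dp":[0.0226,-0.021,0],"roll":0,"hand":0.095},{"dp":[0.0226,-0.021,0],"roll":0,"hand":0.095},{"dp":[0.0226,-0.021,0],"roll":0,"hand":0.095},{"dp":[0.0226,-0.021,0],"roll":0,"hand":0.095}]'

```text
t: 10.8
position: [0.4439, -0.1523, 0.1552]
eef_rot: [0.97, 0.241, -0.02, -0.014]
ft_force: [1.1, 0.6, -0.2]
width: 0.0949
```

```bash
python3 -c "
from h import *
tl();cam('top');tl()
delta([.4965,-.0098,.16],0)"
```

```text
toolz [-0.0463  0.0174 -0.9988] pos [ 0.4439 -0.1523  0.1552] J [-0.4683  0.3712  1.9688 -0.0072  0.8507  0.6205]
toolz [-0.0467  0.0184 -0.9987] pos [ 0.4443 -0.1491  0.155 ] J [-0.4624  0.371   1.9697 -0.0058  0.851   0.6244]
t 10.85 pos [ 0.4443 -0.1491  0.155 ] yaw -1.0835 tilt -0.9987 q6 0.624 w 0.0951 F [-0.58  1.74 -0.69]
dp now-frame [ 0.1112 -0.0988 -0.0048] len 0.1489 roll -1.0835 dp after roll [ 0.1394  0.052  -0.0048]
```

Emit:
jog_arm --steps '[{"dp":[0,0,0],"roll":0,"hand":0.095},{"dp":[0,0,0],"roll":0,"hand":0.095},{"dp":[0,0,0],"roll":0,"hand":0.095}]'

```text
t: 11.15
position: [0.4437, -0.1481, 0.153]
eef_rot: [0.97, 0.243, -0.022, -0.016]
ft_force: [0.4, 0.4, 1.3]
width: 0.0946
```

```bash
python3 -c "
from h import *
tl();cam('top');tl();cam('top');tl()
delta([.4965,-.0098,.16],0)"
```

```text
toolz [-0.0497  0.0196 -0.9986] pos [ 0.4437 -0.1481  0.153 ] J [-0.4608  0.3739  1.9722 -0.0061  0.8487  0.6236]
toolz [-0.0497  0.0196 -0.9986] pos [ 0.4436 -0.1482  0.153 ] J [-0.4612  0.3739  1.9722 -0.0061  0.8488  0.6236]
toolz [-0.0494  0.0195 -0.9986] pos [ 0.4437 -0.1483  0.1532] J [-0.4612  0.3737  1.972  -0.006   0.8489  0.6238]
t 11.25 pos [ 0.4437 -0.1483  0.1532] yaw -1.0816 tilt -0.9986 q6 0.624 w 0.0952 F [0.08 0.38 0.25]
dp now-frame [ 0.1115 -0.0976 -0.0067] len 0.1484 roll -1.0816 dp after roll [ 0.1386  0.0526 -0.0067]
```

```bash
cat >> h.py <<'E'
def plan(p,yaw,n):
    o=sensors.get_obs(); M=R.from_quat(o['eef_rot']).as_matrix(); y=np.arctan2(M[1,1],M[0,1])
    roll=-((yaw-y+np.pi/2)%np.pi-np.pi/2)
    W=(np.array(p)-o['position'])/n
    print('now',o['position'],'yaw',round(y,3),'roll tot',round(roll,3),'t',round(o['t'],2),'toolz',M[:,2],'w',round(o['width'],4))
    for i in range(n):
        print((M.T@W).round(4),round(roll/n,3)); M=M@R.from_rotvec([0,0,roll/n]).as_matrix()
E
python3 -c "
from h import *
plan([.4965,-.0098,.16],-1.68,4)"
python3 -c "
import cv2;a=cv2.imread('pics/top2.png');cv2.imwrite('pics/top2c.png',cv2.resize(a[200:270,330:430],None,fx=7,fy=7,interpolation=2))"
```

```text
now [ 0.4437 -0.1483  0.1532] yaw -1.082 roll tot 0.598 t 11.25 toolz [-0.0494  0.0195 -0.9986] w 0.0952
[ 0.0279 -0.0244 -0.0017] 0.15
[ 0.0239 -0.0283 -0.0017] 0.15
[ 0.0194 -0.0315 -0.0017] 0.15
[ 0.0145 -0.0341 -0.0017] 0.15
```

View pics/top2c.png

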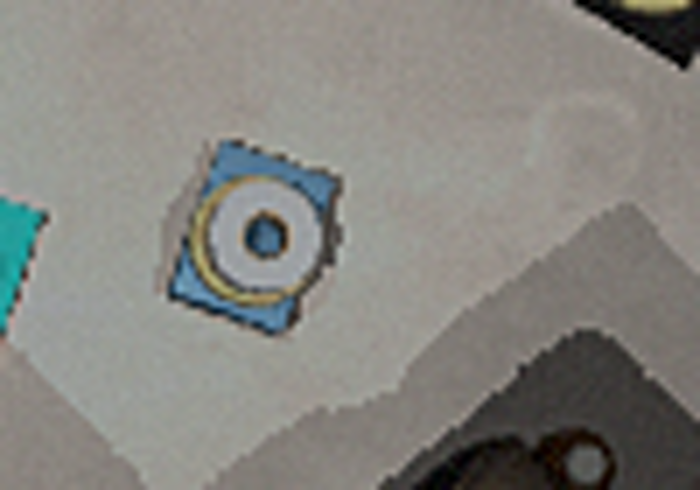

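Run:
```python
from h import *
f=lambda X,Y,z:crops(TOP,[(X,Y)],330,200,7,z)[0]
L=f(265,235,.085);T=f(255.5,240.5,.059);print('label',L,'tape',T)
B=np.array([f(*p,.04) for p in [(219,141),(341,183),(294,328),(170,293)]]);print(B,B.mean(0))
for i in range(4):
    d=B[i]-B[i-1];print(np.linalg.norm(d),np.arctan2(d[1],d[0]))
```

```text
label [ 0.4981 -0.0085  0.085 ] tape [ 0.4976 -0.0063  0.059 ]
[[ 0.5499  0.0112  0.04  ]
 [ 0.53   -0.0516  0.04  ]
 [ 0.4551 -0.0284  0.04  ]
 [ 0.4712  0.0351  0.04  ]] [ 0.5016 -0.0084  0.04  ]
0.08226624542967735 -0.2945903384241759
0.06594894095481418 -1.877978217796095
0.07841330551668131 2.840383433550436
0.06549457031333286 1.322398454087483
```

Emit:
jog_arm --steps '[{"dp":[0.028,-0.0245,-0.002],"roll":0.149,"hand":0.095},{"dp":[0.024,-0.0285,-0.002],"roll":0.149,"hand":0.095},{"dp":[0.0195,-0.0315,-0.002],"roll":0.149,"hand":0.095},{"dp":[0.0145,-0.034,-0.002],"roll":0.149,"hand":0.095}]'

```text
t: 11.65
position: [0.4973, -0.0123, 0.1611]
eef_rot: [0.998, -0.057, -0.025, -0.008]
ft_force: [0.5, -0.3, -0.1]
width: 0.0951
```

```bash
python3 -c "
from h import *
c=cam('wrist','w7.png');print(fromc(c));plan([.4965,-.0098,.16],-1.68,1)"
```

```text
{'fx': 346.4310148838348, 'cx': 319.12554699191327, 'cy': 198.98489896780413, 'eye': array([ 0.5816, -0.0238,  0.3283]), 'att': array([ 0.1036, -0.1263,  0.7358, -0.6572])}
now [ 0.4989 -0.0087  0.1615] yaw -1.7 roll tot -0.02 t 11.7 toolz [-0.0478  0.0203 -0.9986] w 0.0949
[-0.0021  0.0014  0.0016] -0.02
```

View pics/w7.png

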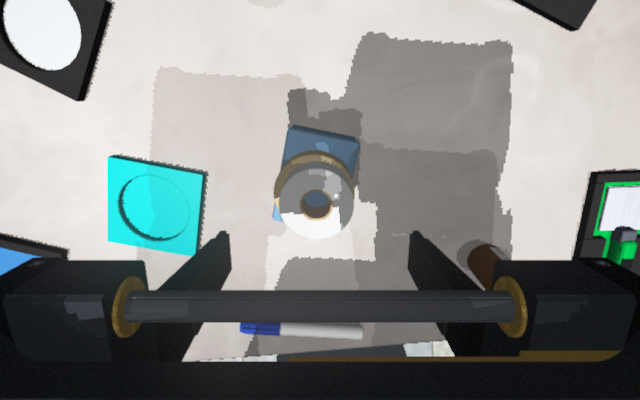

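Run:
```python
from h import *
c=dict(fx=346.4310148838348,cx=319.12554699191327,cy=198.98489896780413,eye=np.array([0.5816,-0.0238,0.3283]),att=[0.1036,-0.1263,0.7358,-0.6572])
print(px(c,314.5,199.5,.085))
a=px(c,274,199,.085);b=px(c,355,199,.085);print(a,b,np.linalg.norm(a-b))
a=px(c,315,160,.085);b=px(c,315,238,.085);print(a,b,np.linalg.norm(a-b))
for u,v in [(291,124),(359,137)]: print(px(c,u,v,.04))
delta([.498,-.009,.068])
```

```text
[ 0.4997 -0.0076  0.085 ]
[0.5034 0.0223 0.085 ] [ 0.4968 -0.0374  0.085 ] 0.060124019716591336
[ 0.5293 -0.0115  0.085 ] [ 0.4685 -0.0042  0.085 ] 0.061228620524160886
[0.5516 0.0068 0.04  ]
[ 0.5348 -0.0477  0.04  ]
t 11.7 pos [ 0.4989 -0.0087  0.1615] yaw -1.7 tilt -0.9986 q6 1.532 w 0.0949 F [-1.15  2.4   0.26]
dp now-frame [0.0039 0.0017 0.0934] len 0.0935 roll 0 dp after roll [0.0039 0.0017 0.0934]
```

Emit:
jog_arm --steps '[{"dp":[0.002,0.0005,0.03],"roll":0,"hand":0.095},{"dp":[0.002,0.0005,0.035],"roll":0,"hand":0.085},{"dp":[0.001,0,0.02],"roll":0,"hand":0.08}]'

```text
t: 12.0
position: [0.5027, -0.0083, 0.0767]
eef_rot: [0.998, -0.065, -0.02, -0.008]
ft_force: [-0.0, 0.5, -0.5]
width: 0.0845
```

```bash
python3 -c "
from h import *
cam('top');cam('top');plan([.4987,-.0083,.069],-1.7,1)"
```

```text
now [ 0.502  -0.0083  0.0764] yaw -1.701 roll tot -0.001 t 12.1 toolz [-0.0426  0.0194 -0.9989] w 0.0806
[-0.0029  0.0005  0.0075] -0.001
```

Emit:
jog_arm --steps '[{"dp":[-0.003,0.0005,0.0075],"roll":0,"hand":0.08},{"dp":[0,0,0],"roll":0,"hand":0.0}]'

```text
t: 12.3
position: [0.4988, -0.0092, 0.0696]
eef_rot: [0.998, -0.065, -0.021, -0.008]
ft_force: [0.1, -0.3, 0.1]
width: 0.0761
```

```bash
python3 -c "
from h import *
for i in range(8): cam('wrist','w8.png')
plan([.4987,-.0083,.069],-1.7,1)"
```

```text
now [ 0.4998 -0.0089  0.0703] yaw -1.701 roll tot -0.001 t 12.7 toolz [-0.0398  0.019  -0.999 ] w 0.0542
[-0.0011 -0.0005  0.0013] -0.001
```

View pics/w8.png

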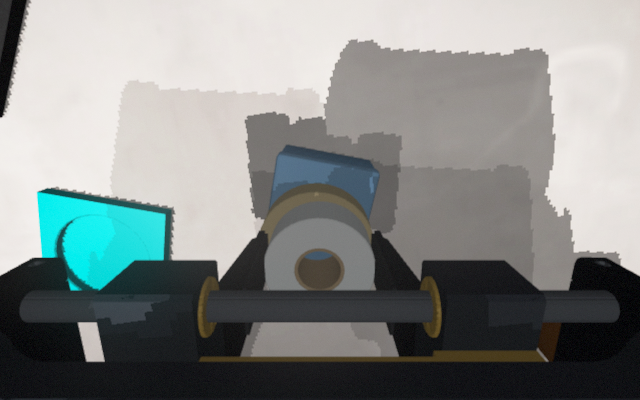

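Emit:
jog_arm --steps '[{"dp":[0,0,-0.01],"roll":0,"hand":0.0},{"dp":[0,0,-0.04],"roll":0,"hand":0.0},{"dp":[0,0,-0.03],"roll":0,"hand":0.0}]'

```text
t: 13.0
position: [0.5013, -0.0102, 0.1507]
eef_rot: [0.998, -0.065, -0.024, -0.008]
ft_force: [0.0, 0.7, 0.1]
width: 0.0545
```

```bash
python3 -c "
from h import *
cam('top')
c=cam('wrist','w9.png');print(fromc(c))
tl()
plan([.6535,.207,.14],-1.38,7)"
```

```text
{'fx': 346.4310148838348, 'cx': 319.12554699191327, 'cy': 198.98489896780413, 'eye': array([ 0.5859, -0.0231,  0.3224]), 'att': array([ 0.1003, -0.1243,  0.7415, -0.6517])}
toolz [-0.0413  0.0191 -0.999 ] pos [ 0.5028 -0.0104  0.1524] J [-0.1588  0.4148  1.899   0.0162  0.8716  1.5314]
now [ 0.5028 -0.0104  0.1524] yaw -1.701 roll tot -0.321 t 13.1 toolz [-0.0413  0.0191 -0.999 ] w 0.0542
[ 0.0174 -0.0336  0.0015] -0.046
[ 0.0189 -0.0327  0.0015] -0.046
[ 0.0204 -0.0318  0.0015] -0.046
[ 0.0218 -0.0309  0.0015] -0.046
[ 0.0232 -0.0298  0.0015] -0.046
[ 0.0246 -0.0287  0.0015] -0.046
[ 0.0259 -0.0276  0.0015] -0.046
```

View pics/w9.png

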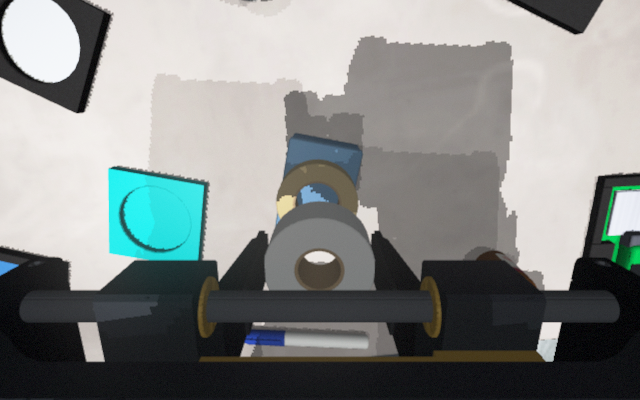

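Run:
```python
from h import *
c=dict(fx=346.4310148838348,cx=319.12554699191327,cy=198.98489896780413,eye=np.array([0.5859,-0.0231,0.3224]),att=[0.1003,-0.1243,0.7415,-0.6517])
M=R.from_quat(sensors.get_obs()['eef_rot']).as_matrix(); p=sensors.get_obs()['position']
a=px(c,319.5,202,.167); print('far edge tool frame',M.T@(a-p))
for u,v in [(264,262),(374.5,262)]: print(M.T@(px(c,u,v,.167)-p))
# tape
for u,v in [(317,160),(277,200),(357.5,200)]: print('tape',px(c,u,v,.059))
```

```text
far edge tool frame [ 0.0303 -0.0003 -0.016 ]
[-0.0018 -0.0283 -0.0142]
[-0.0014  0.0273 -0.015 ]
tape [ 0.5313 -0.0107  0.059 ]
tape [0.5031 0.0255 0.059 ]
tape [ 0.4949 -0.0386  0.059 ]
```

Emit:
jog_arm --steps '[{"dp":[0.0175,-0.0335,0.001],"roll":-0.046,"hand":0.0},{"dp":[0.019,-0.0325,0.001],"roll":-0.046,"hand":0.0},{"dp":[0.0205,-0.032,0.001],"roll":-0.046,"hand":0.0},{"dp":[0.022,-0.031,0.001],"roll":-0.046,"hand":0.0},{"dp":[0.023,-0.03,0.001],"roll":-0.046,"hand":0.0},{"dp":[0.0245,-0.0285,0.001],"roll":-0.046,"hand":0.0},{"dp":[0.026,-0.0275,0.001],"roll":-0.046,"hand":0.0}]'

```text
t: 13.8
position: [0.6555, 0.2121, 0.1426]
eef_rot: [0.995, 0.099, -0.02, -0.011]
ft_force: [0.7, -0.5, 0.5]
width: 0.0543
```

```bash
python3 -c "
from h import *
cam('top')
c=cam('wrist','w10.png');print(fromc(c))
tl()
plan([.6535,.207,.08],-1.38,2)"
```

```text
{'fx': 346.4310148838348, 'cx': 319.12554699191327, 'cy': 198.98489896780413, 'eye': array([0.7395, 0.2293, 0.3104]), 'att': array([-0.1126,  0.109 , -0.6227,  0.7666])}
toolz [-0.0424  0.0187 -0.9989] pos [0.6561 0.2142 0.1418] J [0.2092 0.6674 1.4313 0.0307 1.0807 1.5645]
now [0.6561 0.2142 0.1418] yaw -1.371 roll tot 0.009 t 13.9 toolz [-0.0424  0.0187 -0.9989] w 0.0544
[-0.0008  0.0041  0.0308] 0.005
[-0.0008  0.0041  0.0308] 0.005
```

View pics/w10.png

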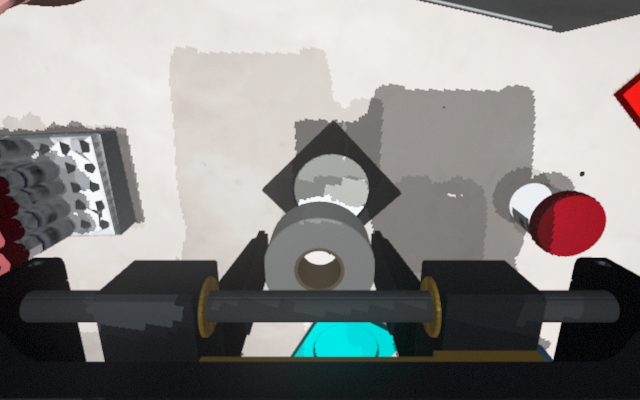

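Run:
```python
from h import *
c=dict(fx=346.4310148838348,cx=319.12554699191327,cy=198.98489896780413,eye=np.array([0.7395,0.2293,0.3104]),att=[-0.1126,0.109,-0.6227,0.7666])
P=[px(c,u,v,.01) for u,v in [(335,122),(263,188),(400,190)]];print(P,(P[1]+P[2])/2)
plan([.6515,.2066,.035],-1.37,4)
```

```text
[array([0.7126, 0.2183, 0.01  ]), array([0.642 , 0.2695, 0.01  ]), array([0.6659, 0.1483, 0.01  ])] [0.654  0.2089 0.01  ]
now [0.6561 0.2142 0.1418] yaw -1.371 roll tot -0.001 t 13.9 toolz [-0.0424  0.0187 -0.9989] w 0.0544
[-0.0005  0.0023  0.0267] -0.0
[-0.0005  0.0023  0.0267] -0.0
[-0.0005  0.0023  0.0267] -0.0
[-0.0005  0.0023  0.0267] -0.0
```

Emit:
jog_arm --steps '[{"dp":[-0.0005,0.0025,0.0265],"roll":0,"hand":0.0},{"dp":[-0.0005,0.002,0.0265],"roll":0,"hand":0.0},{"dp":[-0.0005,0.002,0.0265],"roll":0,"hand":0.0},{"dp":[-0.0005,0.0,0.02],"roll":0,"hand":0.0}]'

```text
t: 14.3
position: [0.6509, 0.2096, 0.0399]
eef_rot: [0.995, 0.101, -0.019, -0.011]
ft_force: [-0.5, 0.2, -1.3]
width: 0.0545
```

```bash
python3 -c "
from h import *
cam('top')
c=cam('wrist','w11.png');print(fromc(c))
plan([.6517,.2074,.016],-1.37,2)"
```

```text
{'fx': 346.4310148838348, 'cx': 319.12554699191327, 'cy': 198.98489896780413, 'eye': array([0.7318, 0.2224, 0.2048]), 'att': array([-0.1141,  0.1097, -0.6232,  0.7659])}
now [0.6499 0.2095 0.0387] yaw -1.37 roll tot 0.0 t 14.4 toolz [-0.0438  0.018  -0.9989] w 0.0543
[0.0011 0.0015 0.0113] 0.0
[0.0011 0.0015 0.0113] 0.0
```

View pics/w11.png

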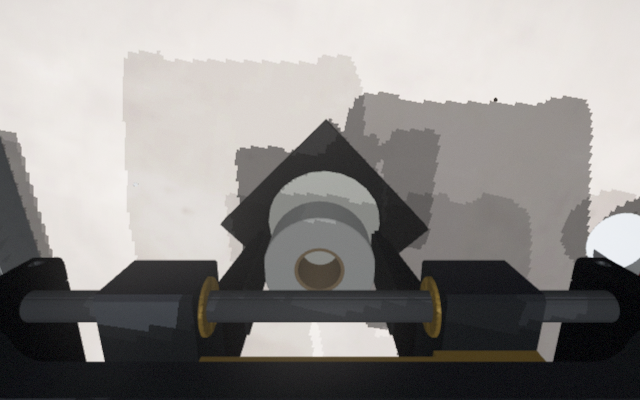

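Run:
```python
from h import *
c=dict(fx=346.4310148838348,cx=319.12554699191327,cy=198.98489896780413,eye=np.array([0.7318,0.2224,0.2048]),att=[-0.1141,0.1097,-0.6232,0.7659])
P=[px(c,u,v,.01) for u,v in [(326,121),(221,222),(429,229)]];print(P,(P[1]+P[2])/2)
print([px(c,u,v,.01) for u,v in [(323,171)]],[px(c,u,v,.0387+.0147) for u,v in [(319.5,202),(264,262),(375,262)]])
```

```text
[array([0.7133, 0.2199, 0.01  ]), array([0.6413, 0.2702, 0.01  ]), array([0.6633, 0.1459, 0.01  ])] [0.6523 0.208  0.01  ]
[array([0.6853, 0.2158, 0.01  ])] [array([0.681 , 0.2159, 0.0534]), array([0.6448, 0.2364, 0.0534]), array([0.6564, 0.1833, 0.0534])]
```

Emit:
jog_arm --steps '[{"dp":[0.001,0.0015,0.01],"roll":0,"hand":0.0},{"dp":[0.001,0.001,0.009],"roll":0,"hand":0.0}]'

```text
t: 14.6
position: [0.6525, 0.2076, 0.0208]
eef_rot: [0.995, 0.101, -0.02, -0.011]
ft_force: [-0.1, -0.2, -0.4]
width: 0.0546
```

```bash
python3 -c "
from h import *
cam('top');cam('top')
plan([.6517,.2074,.015],-1.37,1)"
```

```text
now [0.6523 0.2075 0.0203] yaw -1.37 roll tot -0.0 t 14.7 toolz [-0.0422  0.0183 -0.9989] w 0.0542
[-0.0004  0.0001  0.0053] -0.0
```

Emit:
jog_arm --steps '[{"dp":[-0.001,0,0.004],"roll":0,"hand":0.0},{"dp":[0,0,0.0015],"roll":0,"hand":0.0}]'

```text
t: 14.9
position: [0.6516, 0.2074, 0.0156]
eef_rot: [0.995, 0.1, -0.019, -0.011]
ft_force: [-0.3, 0.1, -0.3]
width: 0.0546
```

```bash
python3 -c "
from h import *
cam('top')
delta([.6517,.2074,.015],-1.37)"
```

```text
t 14.95 pos [0.6517 0.2075 0.0156] yaw -1.3701 tilt -0.999 q6 1.547 w 0.0547 F [-0.18  1.21 -0.65]
dp now-frame [-0.      0.0001  0.0006] len 0.0007 roll -0.0001 dp after roll [-0.      0.0001  0.0006]
```

Emit:
jog_arm --steps '[{"dp":[0,0,0.001],"roll":0,"hand":0.06},{"dp":[0,0,0],"roll":0,"hand":0.07}]'

```text
t: 15.15
position: [0.652, 0.2077, 0.0153]
eef_rot: [0.995, 0.1, -0.019, -0.011]
ft_force: [-0.7, -0.1, -0.8]
width: 0.0636
```

```bash
python3 -c "
from h import *
for i in range(4): cam('top')
delta([.6517,.2074,.015],-1.37)"
```

```text
t 15.35 pos [0.652  0.2076 0.0152] yaw -1.37 tilt -0.9991 q6 1.547 w 0.0696 F [ 0.38 -0.67  0.  ]
dp now-frame [-0.0003  0.0002  0.0002] len 0.0004 roll 0.0 dp after roll [-0.0003  0.0002  0.0002]
```

Emit:
jog_arm --steps '[{"dp":[0,0,-0.02],"roll":0,"hand":0.08},{"dp":[0,0,-0.05],"roll":0,"hand":0.095},{"dp":[0,0,-0.05],"roll":0,"hand":0.095},{"dp":[0,0,-0.02],"roll":0,"hand":0.095}]'

```text
t: 15.75
position: [0.6561, 0.2046, 0.1557]
eef_rot: [0.995, 0.1, -0.023, -0.011]
ft_force: [0.5, 0.5, -0.5]
width: 0.0932
```

```bash
python3 -c "
from h import *
c=cam('wrist','w12.png');print(fromc(c))
plan([.498,-.0075,.15],-1.7,7)"
```

```text
{'fx': 346.4310148838348, 'cx': 319.12554699191327, 'cy': 198.98489896780413, 'eye': array([0.739 , 0.2178, 0.3236]), 'att': array([-0.1152,  0.1106, -0.6232,  0.7656])}
now [0.6568 0.2047 0.1577] yaw -1.37 roll tot 0.33 t 15.8 toolz [-0.0445  0.0177 -0.9989] w 0.0944
[-0.0282  0.0252  0.0016] 0.047
[-0.027   0.0265  0.0016] 0.047
[-0.0257  0.0278  0.0016] 0.047
[-0.0244  0.0289  0.0016] 0.047
[-0.023   0.0301  0.0016] 0.047
[-0.0216  0.0311  0.0016] 0.047
[-0.0201  0.0321  0.0016] 0.047
```

View pics/w12.png

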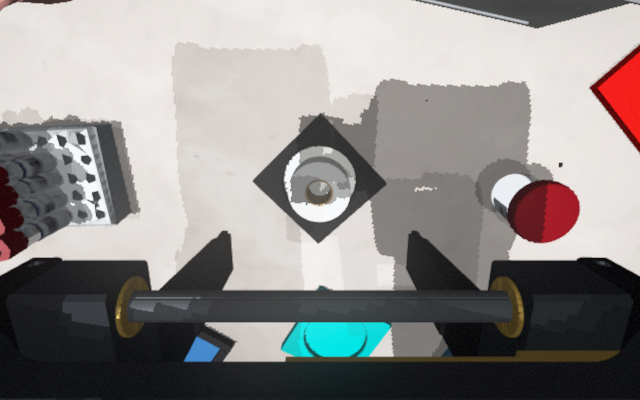

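Emit:
jog_arm --steps '[{"dp":[-0.028,0.025,0.001],"roll":0.047,"hand":0.095},{"dp":[-0.027,0.0265,0.001],"roll":0.047,"hand":0.095},{"dp":[-0.0255,0.028,0.001],"roll":0.047,"hand":0.095},{"dp":[-0.0245,0.029,0.001],"roll":0.047,"hand":0.095},{"dp":[-0.023,0.03,0.001],"roll":0.047,"hand":0.095},{"dp":[-0.0215,0.031,0.001],"roll":0.047,"hand":0.095},{"dp":[-0.02,0.032,0.001],"roll":0.047,"hand":0.095}]'

```text
t: 16.5
position: [0.4935, -0.0103, 0.1529]
eef_rot: [0.998, -0.067, -0.021, -0.008]
ft_force: [1.4, -0.6, 0.4]
width: 0.0952
```

```bash
python3 -c "
from h import *
cam('top');cam('top')
c=cam('wrist','w13.png');print(fromc(c))
plan([.498,-.0075,.06],-1.7,1);tl()"
```

```text
{'fx': 346.4310148838348, 'cx': 319.12554699191327, 'cy': 198.98489896780413, 'eye': array([ 0.575 , -0.0246,  0.3208]), 'att': array([ 0.1002, -0.1243,  0.7437, -0.6492])}
now [ 0.4938 -0.0105  0.1532] yaw -1.706 roll tot -0.006 t 16.65 toolz [-0.0402  0.0186 -0.999 ] w 0.0949
[ 0.0077 -0.0023  0.093 ] -0.006
toolz [-0.0402  0.0186 -0.999 ] pos [ 0.4938 -0.0105  0.1532] J [-0.1618  0.402   1.9197  0.0157  0.8626  1.5338]
```

View pics/w13.png

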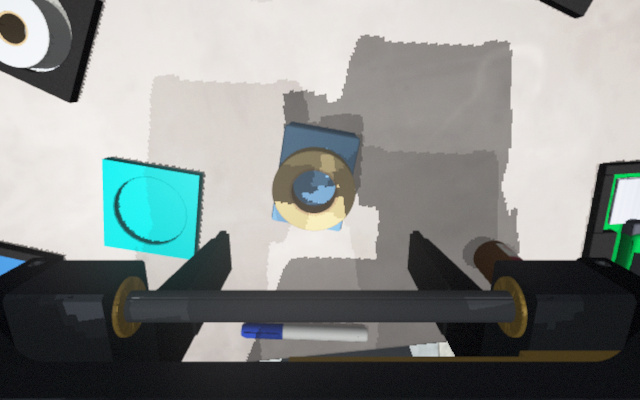

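Run:
```python
from h import *
c=dict(fx=346.4310148838348,cx=319.12554699191327,cy=198.98489896780413,eye=np.array([0.575,-0.0246,0.3208]),att=[0.1002,-0.1243,0.7437,-0.6492])
P=[px(c,u,v,.059) for u,v in [(313.5,188.5),(272,189),(355,189),(313.5,147),(313.5,231)]]
print(P,np.linalg.norm(P[1]-P[2]),np.linalg.norm(P[3]-P[4]))
```

```text
[array([ 0.4986, -0.0063,  0.059 ]), array([0.5026, 0.0263, 0.059 ]), array([ 0.4938, -0.0386,  0.059 ]), array([ 0.5311, -0.011 ,  0.059 ]), array([ 0.4625, -0.0011,  0.059 ])] 0.06549973521133427 0.0692745434207561
```

Emit:
jog_arm --steps '[{"dp":[0.003,-0.0015,0.035],"roll":0,"hand":0.095},{"dp":[0.0025,-0.001,0.04],"roll":0,"hand":0.095},{"dp":[0.001,0,0.015],"roll":0,"hand":0.095}]'

```text
t: 16.95
position: [0.501, -0.0064, 0.0629]
eef_rot: [0.998, -0.067, -0.016, -0.008]
ft_force: [-0.2, 0.1, 0.3]
width: 0.0951
```

```bash
python3 -c "
from h import *
for i in range(3): cam('top')
plan([.498,-.0065,.0495],-1.7,1)"
```

```text
now [ 0.5014 -0.0066  0.0648] yaw -1.705 roll tot -0.005 t 17.1 toolz [-0.0305  0.0174 -0.9994] w 0.0947
[-0.0029  0.0006  0.0154] -0.005
```

Emit:
jog_arm --steps '[{"dp":[-0.003,0.0005,0.015],"roll":0,"hand":0.095}]'

```text
t: 17.2
position: [0.4998, -0.0062, 0.0516]
eef_rot: [0.998, -0.066, -0.014, -0.007]
ft_force: [-0.7, -0.6, -0.3]
width: 0.0948
```

```bash
python3 -c "
from h import *
for i in range(3): cam('top')
plan([.498,-.0065,.0495],-1.7,1)"
```

```text
now [ 0.4982 -0.0061  0.0505] yaw -1.704 roll tot -0.004 t 17.35 toolz [-0.0304  0.0174 -0.9994] w 0.0955
[-0.0001  0.0004  0.001 ] -0.004
```

Emit:
jog_arm --steps '[{"dp":[0,0,0.001],"roll":0,"hand":0.0},{"dp":[0,0,0.0005],"roll":0,"hand":0.0}]'

```text
t: 17.55
position: [0.4994, -0.006, 0.0509]
eef_rot: [0.998, -0.066, -0.014, -0.008]
ft_force: [-0.4, 0.4, -0.2]
width: 0.0839
```

```bash
python3 -c "
from h import *
for i in range(8): cam('wrist','w14.png')
plan([.498,-.0065,.0495],-1.7,1)"
```

```text
now [ 0.499  -0.006   0.0503] yaw -1.704 roll tot -0.004 t 17.95 toolz [-0.0284  0.0171 -0.9994] w 0.0639
[-0.0009  0.0006  0.0009] -0.004
```

Emit:
jog_arm --steps '[{"dp":[0,0,-0.007],"roll":0,"hand":0.0},{"dp":[0,0,-0.03],"roll":0,"hand":0.0},{"dp":[0,0,-0.04],"roll":0,"hand":0.0}]'

```text
t: 18.25
position: [0.4989, -0.0072, 0.1259]
eef_rot: [0.998, -0.066, -0.02, -0.008]
ft_force: [-0.1, -0.1, 0.2]
width: 0.0637
```

```bash
python3 -c "
from h import *
cam('top')
c=cam('wrist','w15.png');print(fromc(c))
plan([.668,-.219,.12],-2.0,8);tl()"
```

```text
{'fx': 346.4310148838348, 'cx': 319.12554699191327, 'cy': 198.98489896780413, 'eye': array([ 0.5823, -0.02  ,  0.3008]), 'att': array([ 0.0964, -0.1198,  0.7431, -0.6513])}
now [ 0.5016 -0.0075  0.1298] yaw -1.704 roll tot 0.296 t 18.35 toolz [-0.0282  0.017  -0.9995] w 0.0637
[0.0241 0.0235 0.0002] 0.037
[0.025  0.0225 0.0002] 0.037
[0.0258 0.0216 0.0002] 0.037
[0.0266 0.0206 0.0002] 0.037
[0.0273 0.0196 0.0002] 0.037
[0.028  0.0186 0.0002] 0.037
[0.0287 0.0176 0.0002] 0.037
[0.0293 0.0165 0.0002] 0.037
toolz [-0.0282  0.017  -0.9995] pos [ 0.5016 -0.0075  0.1298] J [-0.1536  0.4415  1.9325  0.0174  0.7981  1.5378]
```

View pics/w15.png

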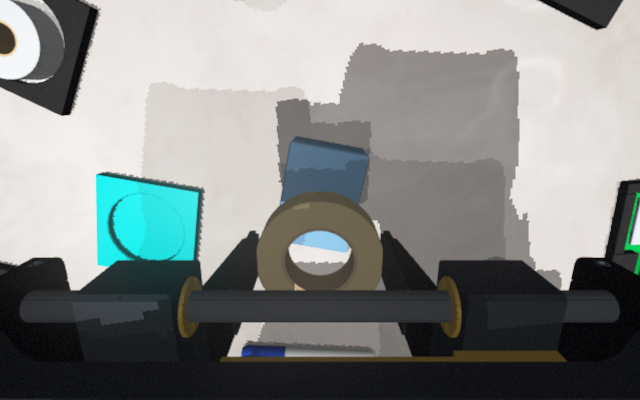

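Run:
```python
from h import *
c=dict(fx=346.4310148838348,cx=319.12554699191327,cy=198.98489896780413,eye=np.array([0.5823,-0.02,0.3008]),att=[0.0964,-0.1198,0.7431,-0.6513])
o=sensors.get_obs();M=R.from_quat(o['eef_rot']).as_matrix(); p=o['position']
for u,v in [(319.5,191),(257,246),(382.5,246)]: print(M.T@(px(c,u,v,p[2]+.0087)-p))
for u,v in [(291,137),(369,151)]: print('box',px(c,u,v,.04))
```

```text
[ 0.0337 -0.0004 -0.0097]
[ 0.0041 -0.0326 -0.0084]
[ 0.0045  0.0319 -0.0093]
box [0.5513 0.0088 0.04  ]
box [ 0.5332 -0.0481  0.04  ]
```

Emit:
jog_arm --steps '[{"dp":[0.024,0.0235,0],"roll":0.037,"hand":0.0},{"dp":[0.025,0.0225,0],"roll":0.037,"hand":0.0},{"dp":[0.026,0.0215,0],"roll":0.037,"hand":0.0},{"dp":[0.0265,0.0205,0],"roll":0.037,"hand":0.0},{"dp":[0.0275,0.0195,0],"roll":0.037,"hand":0.0},{"dp":[0.028,0.0185,0],"roll":0.037,"hand":0.0},{"dp":[0.0285,0.0175,0],"roll":0.037,"hand":0.0},{"dp":[0.0295,0.0165,0],"roll":0.037,"hand":0.0}]'

```text
t: 19.15
position: [0.6701, -0.2238, 0.1214]
eef_rot: [0.976, -0.216, -0.017, -0.005]
ft_force: [1.5, -0.1, -0.0]
width: 0.0637
```

```bash
python3 -c "
from h import *
cam('top');cam('top')
c=cam('wrist','w16.png');print(fromc(c))
plan([.668,-.219,.04],-2.0,3);tl()"
```

```text
{'fx': 346.4310148838348, 'cx': 319.12554699191327, 'cy': 198.98489896780413, 'eye': array([ 0.745 , -0.2609,  0.2893]), 'att': array([ 0.0817, -0.1312,  0.8336, -0.5303])}
now [ 0.6697 -0.224   0.1206] yaw -2.007 roll tot -0.007 t 19.3 toolz [-0.0304  0.0179 -0.9994] w 0.0637
[-0.0003 -0.0012  0.0269] -0.002
[-0.0003 -0.0012  0.0269] -0.002
[-0.0003 -0.0012  0.0269] -0.002
toolz [-0.0304  0.0179 -0.9994] pos [ 0.6697 -0.224   0.1206] J [-0.4178  0.7107  1.4026  0.0046  1.0633  1.5864]
```

View pics/w16.png

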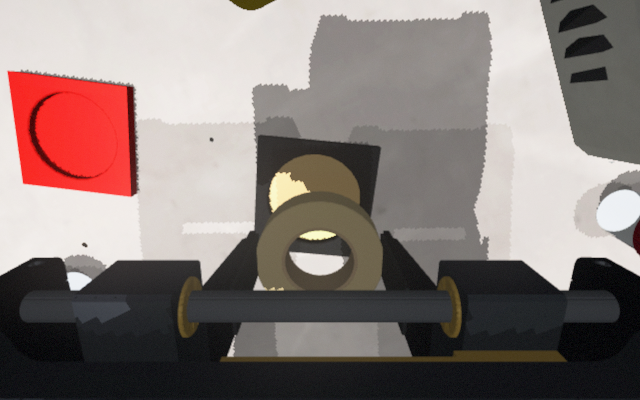

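Run:
```python
from h import *
c=dict(fx=346.4310148838348,cx=319.12554699191327,cy=198.98489896780413,eye=np.array([0.745,-0.2609,0.2893]),att=[0.0817,-0.1312,0.8336,-0.5303])
a,b=[px(c,u,v,.01) for u,v in [(258.5,135),(380.5,147)]]
print(a,b,np.linalg.norm(a-b)); d=(b-a)/np.linalg.norm(b-a); n=np.array([d[1],-d[0],0]); print((a+b)/2+n*.0495)
plan([.667,-.2188,.035],-2.007,3)
```

```text
[ 0.7334 -0.201   0.01  ] [ 0.6832 -0.2857  0.01  ] 0.09850273725115748
[ 0.6657 -0.2181  0.01  ]
now [ 0.6697 -0.224   0.1206] yaw -2.007 roll tot 0.0 t 19.3 toolz [-0.0304  0.0179 -0.9994] w 0.0637
[-0.0006 -0.0011  0.0286] 0.0
[-0.0006 -0.0011  0.0286] 0.0
[-0.0006 -0.0011  0.0286] 0.0
```

Emit:
jog_arm --steps '[{"dp":[-0.001,-0.001,0.0285],"roll":0,"hand":0.0},{"dp":[-0.001,-0.001,0.0285],"roll":0,"hand":0.0},{"dp":[-0.001,-0.001,0.02],"roll":0,"hand":0.0}]'

```text
t: 19.6
position: [0.6657, -0.2173, 0.0442]
eef_rot: [0.976, -0.215, -0.015, -0.005]
ft_force: [-0.1, 0.5, -0.3]
width: 0.064
```

```bash
python3 -c "
from h import *
cam('top');cam('top')
c=cam('wrist','w17.png');print(fromc(c))
plan([.6661,-.2181,.018],-2.007,2)"
```

```text
{'fx': 346.4310148838348, 'cx': 319.12554699191327, 'cy': 198.98489896780413, 'eye': array([ 0.7392, -0.2516,  0.2113]), 'att': array([ 0.0822, -0.132 ,  0.8324, -0.5318])}
now [ 0.6658 -0.2173  0.0448] yaw -2.005 roll tot 0.002 t 19.75 toolz [-0.0281  0.0171 -0.9995] w 0.064
[0.0007 0.0003 0.0134] 0.001
[0.0007 0.0003 0.0134] 0.001
```

View pics/w17.png

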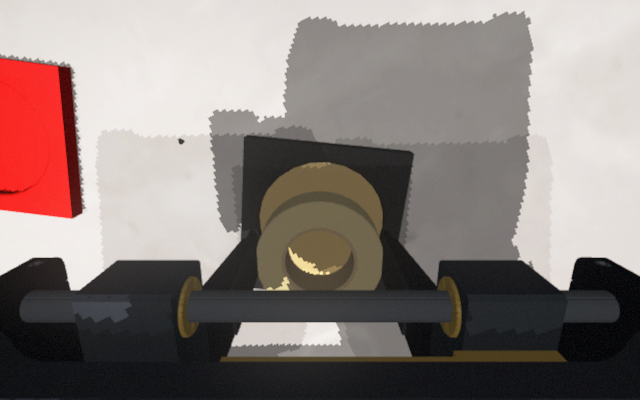

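Run:
```python
from h import *
c=dict(fx=346.4310148838348,cx=319.12554699191327,cy=198.98489896780413,eye=np.array([0.7392,-0.2516,0.2113]),att=[0.0822,-0.132,0.8324,-0.5318])
x=np.array([np.cos(-.436),np.sin(-.436),0]);y=np.array([-x[1],x[0],0])
o=sensors.get_obs()['position']
for n,u,v,z in [('pocket far',321.5,163,.01),('roll far',319.5,191,.0535),('corn',245,137,.01),('corn',413,153,.01)]:
    q=px(c,u,v,z);print(n,q,(q-o)@x,(q-o)@y)
a,b=[px(c,u,v,.01) for u,v in [(245,137),(413,153)]]; d=(b-a)/np.linalg.norm(b-a); n=np.array([d[1],-d[0],0]); print((a+b)/2+n*.0495,np.linalg.norm(a-b))
```

```text
pocket far [ 0.7002 -0.2343  0.01  ] 0.038347437523123654 -0.0008338290161633579
roll far [ 0.6968 -0.2315  0.0535] 0.034034739192454005 0.00022943045624502657
corn [ 0.7327 -0.2006  0.01  ] 0.053511309749762766 0.04341650763411517
corn [ 0.6831 -0.2853  0.01  ] 0.04442456392878641 -0.05433257678929529
[ 0.6652 -0.218   0.01  ] 0.0981705274266674
```

Emit:
jog_arm --steps '[{"dp":[0,0.0005,0.014],"roll":0,"hand":0.0},{"dp":[0,0.0005,0.01],"roll":0,"hand":0.0},{"dp":[0,0,0.003],"roll":0,"hand":0.0}]'

```text
t: 20.05
position: [0.6658, -0.2177, 0.0195]
eef_rot: [0.977, -0.215, -0.013, -0.005]
ft_force: [0.1, 0.7, 0.2]
width: 0.0639
```

```bash
python3 -c "
from h import *
cam('top');cam('top')
plan([.6652,-.2181,.014],-2.007,1)"
```

```text
now [ 0.6658 -0.2177  0.0198] yaw -2.004 roll tot 0.003 t 20.15 toolz [-0.0239  0.0153 -0.9996] w 0.0642
[-0.0003  0.0006  0.0058] 0.003
```

Emit:
jog_arm --steps '[{"dp":[0,0.0005,0.004],"roll":0,"hand":0.0},{"dp":[0,0,0.002],"roll":0,"hand":0.0}]'

```text
t: 20.35
position: [0.666, -0.2184, 0.0144]
eef_rot: [0.977, -0.215, -0.013, -0.005]
ft_force: [-0.2, -0.2, -0.6]
width: 0.0637
```

```bash
python3 -c "
from h import *
cam('top');cam('top')
plan([.6652,-.2181,.014],-2.007,1);print(sensors.get_obs()['ft_force'])"
```

```text
now [ 0.666  -0.2184  0.0144] yaw -2.004 roll tot 0.003 t 20.45 toolz [-0.0226  0.0147 -0.9996] w 0.0639
[-0.0008  0.0001  0.0004] 0.003
[-0.0794  0.5007 -0.9733]
```

Release, then rise.

Emit:
jog_arm --steps '[{"dp":[0,0,0],"roll":0,"hand":0.07},{"dp":[0,0,0],"roll":0,"hand":0.08}]'

```text
t: 20.65
position: [0.6662, -0.2185, 0.0148]
eef_rot: [0.977, -0.215, -0.012, -0.005]
ft_force: [0.1, 0.6, -0.3]
width: 0.0734
```

```bash
python3 -c "
from h import *
for i in range(5): cam('top')
delta([.6517,.2074,.015],-1.37)"
```

```text
t 20.9 pos [ 0.6661 -0.2185  0.0147] yaw -2.0038 tilt -0.9996 q6 1.587 w 0.0798 F [ 0.57  0.33 -0.57]
dp now-frame [-0.1917 -0.3805  0.0062] len 0.4261 roll -0.6338 dp after roll [ 0.0709 -0.4201  0.0062]
```

Emit:
jog_arm --steps '[{"dp":[0,0,-0.02],"roll":0,"hand":0.085},{"dp":[0,0,-0.05],"roll":0,"hand":0.095},{"dp":[0,0,-0.05],"roll":0,"hand":0.095},{"dp":[0,0,-0.02],"roll":0,"hand":0.095}]'

```text
t: 21.3
position: [0.6678, -0.2199, 0.1548]
eef_rot: [0.977, -0.215, -0.017, -0.006]
ft_force: [0.4, 0.5, 0.5]
width: 0.095
```

```bash
python3 -c "
from h import *
c=cam('wrist','w18.png');print(fromc(c))
plan([.50,-.008,.15],-1.865,7)"
```

```text
{'fx': 346.4310148838348, 'cx': 319.12554699191327, 'cy': 198.98489896780413, 'eye': array([ 0.7422, -0.2547,  0.3235]), 'att': array([ 0.082 , -0.1316,  0.8323, -0.5322])}
now [ 0.6684 -0.2202  0.1569] yaw -2.004 roll tot -0.139 t 21.35 toolz [-0.0275  0.0169 -0.9995] w 0.0949
[-0.0345 -0.0174  0.0022] -0.02
[-0.0342 -0.0181  0.0022] -0.02
[-0.0338 -0.0188  0.0022] -0.02
[-0.0334 -0.0194  0.0022] -0.02
[-0.033  -0.0201  0.0022] -0.02
[-0.0326 -0.0207  0.0022] -0.02
[-0.0322 -0.0214  0.0022] -0.02
```

View pics/w18.png

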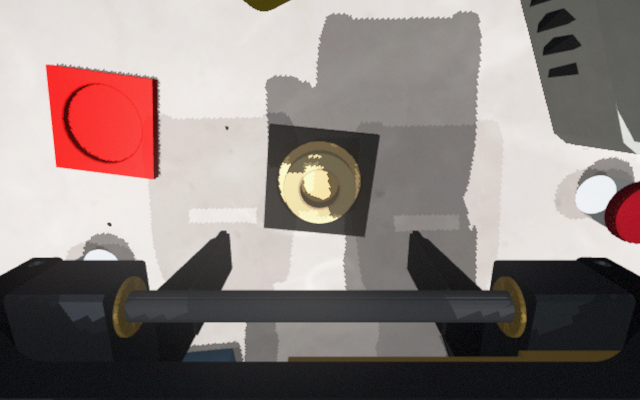

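Emit:
jog_arm --steps '[{"dp":[-0.0345,-0.0175,0.002],"roll":-0.02,"hand":0.095},{"dp":[-0.034,-0.018,0.002],"roll":-0.02,"hand":0.095},{"dp":[-0.034,-0.019,0.002],"roll":-0.02,"hand":0.095},{"dp":[-0.0335,-0.0195,0.002],"roll":-0.02,"hand":0.095},{"dp":[-0.033,-0.02,0.002],"roll":-0.02,"hand":0.095},{"dp":[-0.0325,-0.0205,0.002],"roll":-0.02,"hand":0.095},{"dp":[-0.032,-0.0215,0.002],"roll":-0.02,"hand":0.095}]'

```text
t: 22.05
position: [0.4948, -0.0047, 0.1493]
eef_rot: [0.989, -0.146, -0.013, -0.006]
ft_force: [1.1, 0.5, -0.3]
width: 0.095
```

```bash
python3 -c "
from h import *
cam('top');cam('top')
c=cam('wrist','w19.png');print(fromc(c))
plan([.50,-.008,.06],-1.865,1)
a=cv2.imread('pics/w18.png');b=cv2.imread('pics/w19.png')
cv2.imwrite('pics/c18.png',cv2.resize(a[110:250,255:395],None,fx=4,fy=4,interpolation=2))
cv2.imwrite('pics/c19.png',cv2.resize(b[90:240,240:400],None,fx=4,fy=4,interpolation=2))
"
```

```text
{'fx': 346.4310148838348, 'cx': 319.12554699191327, 'cy': 198.98489896780413, 'eye': array([ 0.5707, -0.0272,  0.3184]), 'att': array([ 0.0881, -0.1244,  0.7924, -0.5906])}
now [ 0.4951 -0.0044  0.1497] yaw -1.862 roll tot 0.003 t 22.2 toolz [-0.0239  0.0151 -0.9996] w 0.0954
[0.0082 0.0027 0.0895] 0.003
```

View pics/w19.png

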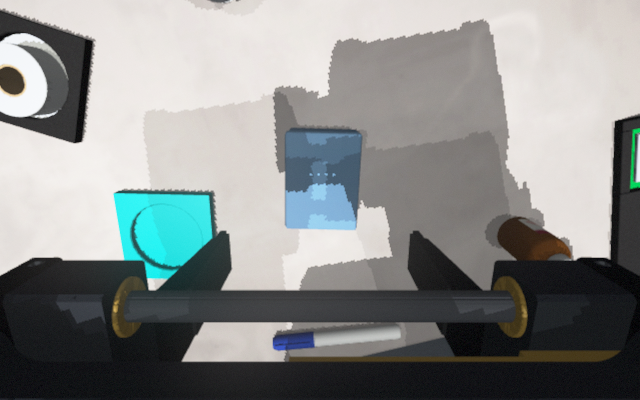

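View pics/c18.png

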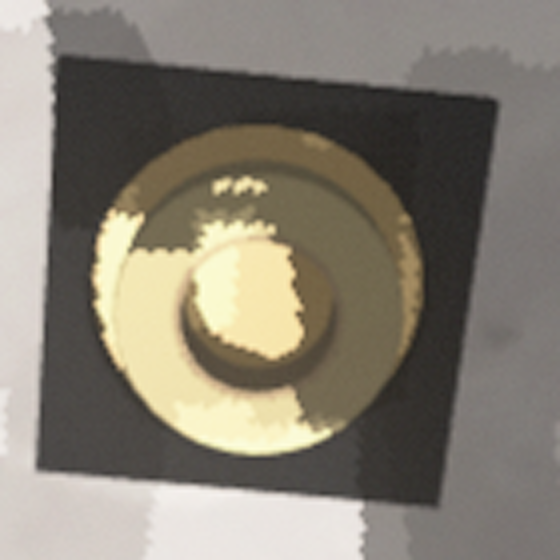

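View pics/c19.png

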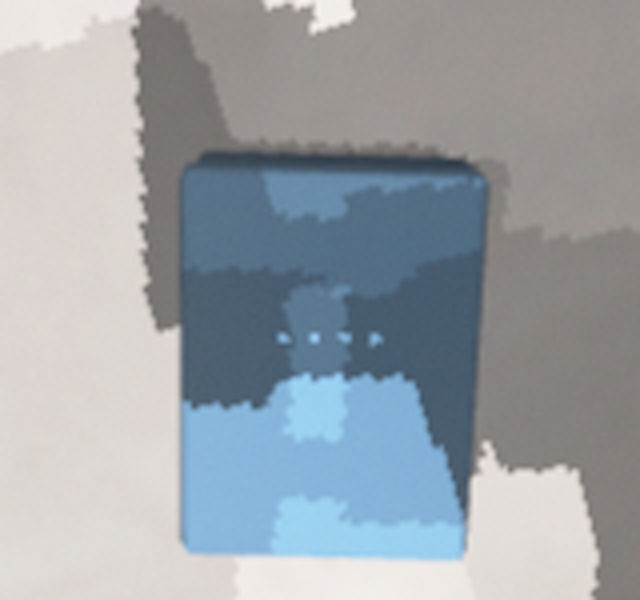

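Run:
```python
from h import *
c=dict(fx=346.4310148838348,cx=319.12554699191327,cy=198.98489896780413,eye=np.array([0.5707,-0.0272,0.3184]),att=[0.0881,-0.1244,0.7924,-0.5906])
B=crops(c,[(182,165),(489,172),(467,560),(182,554)],240,90,4,.04);print(B.mean(0))
for i in range(4):
    d=B[i]-B[i-1];print(np.linalg.norm(d),np.arctan2(d[1],d[0]))
```

```text
[ 0.5001 -0.0065  0.04  ]
0.08323994578777812 -0.3204906936617126
0.06095763380967934 -1.8833958830901705
0.08311276646001278 2.8305336305605984
0.06174264866920034 1.2602162234104906
```

Emit:
jog_arm --steps '[{"dp":[0.003,0.0005,0.035],"roll":0.02,"hand":0.095},{"dp":[0.003,0.0005,0.04],"roll":0,"hand":0.095},{"dp":[0.001,0,0.025],"roll":0,"hand":0.095}]'

```text
t: 22.5
position: [0.5039, -0.0075, 0.0501]
eef_rot: [0.988, -0.156, -0.007, -0.006]
ft_force: [0.2, -0.2, 0.1]
width: 0.0951
```

```bash
python3 -c "
from h import *
for i in range(3): cam('top')
plan([.5005,-.007,.018],-1.884,2)"
```

```text
now [ 0.5034 -0.0074  0.051 ] yaw -1.883 roll tot 0.001 t 22.65 toolz [-0.015   0.0136 -0.9998] w 0.0948
[-0.0011  0.0004  0.0165] 0.0
[-0.0011  0.0004  0.0165] 0.0
```

Emit:
jog_arm --steps '[{"dp":[-0.0015,0.0005,0.018],"roll":0,"hand":0.095},{"dp":[-0.0015,0,0.014],"roll":0,"hand":0.095}]'

```text
t: 22.85
position: [0.5028, -0.0076, 0.0219]
eef_rot: [0.988, -0.156, -0.005, -0.006]
ft_force: [0.5, -0.2, 0.7]
width: 0.0952
```

```bash
python3 -c "
from h import *
for i in range(2): cam('top')
plan([.5005,-.007,.018],-1.884,1)"
```

```text
now [ 0.5022 -0.0075  0.0214] yaw -1.884 roll tot 0.0 t 22.95 toolz [-0.0108  0.0129 -0.9999] w 0.0948
[-0.0017  0.0001  0.0034] 0.0
```

Emit:
jog_arm --steps '[{"dp":[0,0,0],"roll":0,"hand":0.0}]'

```text
t: 23.05
position: [0.5029, -0.0077, 0.0225]
eef_rot: [0.988, -0.156, -0.006, -0.006]
ft_force: [1.0, 0.1, -0.3]
width: 0.091
```

```bash
python3 -c "
from h import *
for i in range(10): cam('wrist','w20.png')
plan([.5005,-.007,.018],-1.884,1)"
```

```text
now [ 0.5024 -0.0075  0.0217] yaw -1.884 roll tot -0.0 t 23.55 toolz [-0.0103  0.0129 -0.9999] w 0.0615
[-0.0019  0.0001  0.0037] -0.0
```

Emit:
jog_arm --steps '[{"dp":[0,0,-0.01],"roll":0,"hand":0.0},{"dp":[0,0,-0.04],"roll":0,"hand":0.0},{"dp":[0,0,-0.04],"roll":0,"hand":0.0}]'

```text
t: 23.85
position: [0.5009, -0.0083, 0.1108]
eef_rot: [0.988, -0.156, -0.011, -0.006]
ft_force: [1.0, -0.9, -1.0]
width: 0.0616
```

```bash
python3 -c "
from h import *
cam('top')
c=cam('wrist','w21.png');print(fromc(c))
plan([.4105,.328,.11],-.376,11);tl()"
```

```text
{'fx': 346.4310148838348, 'cx': 319.12554699191327, 'cy': 198.98489896780413, 'eye': array([ 0.5782, -0.034 ,  0.2865]), 'att': array([ 0.0824, -0.1205,  0.7998, -0.5822])}
now [ 0.5033 -0.0086  0.1141] yaw -1.884 roll tot -1.508 t 23.95 toolz [-0.0115  0.013  -0.9998] w 0.0621
[-0.0174 -0.0265  0.0009] -0.137
[-0.0137 -0.0286  0.0009] -0.137
[-0.0096 -0.0302  0.0009] -0.137
[-0.0054 -0.0313  0.0009] -0.137
[-0.0011 -0.0317  0.0009] -0.137
[ 0.0033 -0.0316  0.0009] -0.137
[ 0.0076 -0.0308  0.0009] -0.137
[ 0.0117 -0.0295  0.0009] -0.137
[ 0.0156 -0.0276  0.0009] -0.137
[ 0.0193 -0.0252  0.0009] -0.137
[ 0.0225 -0.0224  0.0009] -0.137
toolz [-0.0115  0.013  -0.9998] pos [ 0.5033 -0.0086  0.1141] J [-0.1545  0.4623  1.9534  0.0165  0.7393  1.7171]
```

View pics/w21.png

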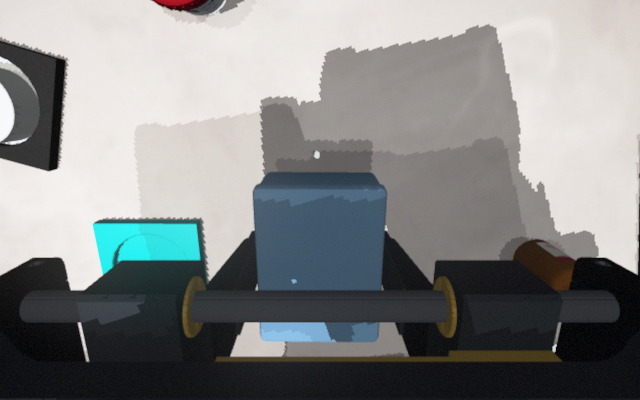

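Run:
```python
from h import *
c=dict(fx=346.4310148838348,cx=319.12554699191327,cy=198.98489896780413,eye=np.array([0.5782,-0.034,0.2865]),att=[0.0824,-0.1205,0.7998,-0.5822])
o=sensors.get_obs();M=R.from_quat(o['eef_rot']).as_matrix(); p=o['position']
for u,v in [(254,187),(387,188),(379,343),(260,341)]: print(M.T@(px(c,u,v,p[2]+.0183)-p))
```

```text
[ 0.038  -0.0304 -0.0186]
[ 0.0376  0.0308 -0.0191]
[-0.0474  0.0313 -0.0179]
[-0.0465 -0.0319 -0.0173]
```

Emit:
jog_arm --steps '[{"dp":[-0.0175,-0.0265,0.0],"roll":-0.137,"hand":0.0},{"dp":[-0.0135,-0.0285,0.0],"roll":-0.137,"hand":0.0},{"dp":[-0.0095,-0.03,0.0],"roll":-0.137,"hand":0.0},{"dp":[-0.0055,-0.0315,0.0],"roll":-0.137,"hand":0.0},{"dp":[-0.001,-0.0315,0.0],"roll":-0.137,"hand":0.0},{"dp":[0.0035,-0.0315,0.0],"roll":-0.137,"hand":0.0},{"dp":[0.0075,-0.031,0.0],"roll":-0.137,"hand":0.0},{"dp":[0.0115,-0.0295,0.0],"roll":-0.137,"hand":0.0}]'

```text
t: 24.75
position: [0.4296, 0.24, 0.1173]
eef_rot: [0.918, 0.398, -0.003, -0.008]
ft_force: [0.3, -0.5, -0.6]
width: 0.0618
```

```bash
python3 -c "
from h import *
plan([.4105,.328,.11],-.376,3);tl()"
```

```text
now [0.4296 0.24   0.1173] yaw -0.753 roll tot -0.377 t 24.75 toolz [-0.0112  0.0118 -0.9999] w 0.0618
[ 0.017  -0.0247  0.0029] -0.126
[ 0.02   -0.0223  0.0029] -0.126
[ 0.0226 -0.0197  0.0029] -0.126
toolz [-0.0112  0.0118 -0.9999] pos [0.4296 0.24   0.1173] J [0.3667 0.442  1.982  0.0226 0.724  1.1027]
```

Emit:
jog_arm --steps '[{"dp":[0.017,-0.0245,0.002],"roll":-0.126,"hand":0.0},{"dp":[0.02,-0.0225,0.002],"roll":-0.126,"hand":0.0},{"dp":[0.0225,-0.0195,0.002],"roll":-0.126,"hand":0.0}]'

```text
t: 25.05
position: [0.4074, 0.331, 0.1116]
eef_rot: [0.822, 0.57, -0.002, -0.008]
ft_force: [0.1, 0.9, -0.3]
width: 0.0617
```

```bash
python3 -c "
from h import *
cam('top');cam('top')
c=cam('wrist','w22.png');print(fromc(c))
plan([.412,.3317,.06],-.376,2);tl()"
```

```text
{'fx': 346.4310148838348, 'cx': 319.12554699191327, 'cy': 198.98489896780413, 'eye': array([0.4354, 0.4035, 0.2832]), 'att': array([-0.132 ,  0.0314, -0.1748,  0.9752])}
now [0.4073 0.3309 0.1114] yaw -0.361 roll tot 0.015 t 25.2 toolz [-0.0131  0.0106 -0.9999] w 0.0615
[0.0011 0.0025 0.0257] 0.008
[0.0011 0.0025 0.0257] 0.008
toolz [-0.0131  0.0106 -0.9999] pos [0.4073 0.3309 0.1114] J [0.5481 0.4881 1.9102 0.0233 0.7491 0.8918]
```

View pics/w22.png

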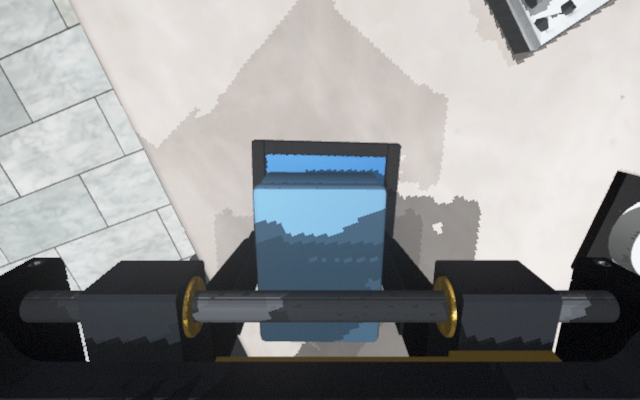

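Run:
```python
from h import *
c=dict(fx=346.4310148838348,cx=319.12554699191327,cy=198.98489896780413,eye=np.array([0.4354,0.4035,0.2832]),att=[-0.132,0.0314,-0.1748,0.9752])
a,b=[px(c,u,v,.01) for u,v in [(252.5,140.5),(400.5,144)]]; d=(b-a)/np.linalg.norm(b-a); n=np.array([d[1],-d[0],0]); print((a+b)/2+n*.0585,np.linalg.norm(a-b),np.arctan2(d[1],d[0]))
plan([.4115,.3312,.05],-.376,3)
```

```text
[0.4047 0.3205 0.01  ] 0.11586997566522717 -0.37860528239714153
now [0.4073 0.3309 0.1114] yaw -0.361 roll tot 0.015 t 25.2 toolz [-0.0131  0.0106 -0.9999] w 0.0615
[0.0005 0.0016 0.0204] 0.005
[0.0005 0.0016 0.0204] 0.005
[0.0005 0.0016 0.0204] 0.005
```

Emit:
jog_arm --steps '[{"dp":[0,0,0],"roll":-0.145,"hand":0.0},{"dp":[0,0,0],"roll":-0.145,"hand":0.0},{"dp":[0,0,0],"roll":-0.145,"hand":0.0},{"dp":[0,0,0],"roll":-0.145,"hand":0.0},{"dp":[0,0,0],"roll":-0.145,"hand":0.0},{"dp":[0,0,0],"roll":-0.145,"hand":0.0},{"dp":[0,0,0],"roll":-0.145,"hand":0.0},{"dp":[0,0,0],"roll":-0.145,"hand":0.0},{"dp":[0,0,0],"roll":-0.145,"hand":0.0},{"dp":[0,0,0],"roll":-0.145,"hand":0.0}]'

```text
t: 26.2
position: [0.4075, 0.3205, 0.109]
eef_rot: [0.224, 0.974, 0.001, -0.01]
ft_force: [-1.3, -0.9, -1.6]
width: 0.0615
```

```bash
python3 -c "
from h import *
cam('top');cam('top')
c=cam('wrist','w23.png');print(fromc(c))
plan([.4058,.3307,.06],1.186,2);tl()"
```

```text
{'fx': 346.4310148838348, 'cx': 319.12554699191327, 'cy': 198.98489896780413, 'eye': array([0.3407, 0.3542, 0.2819]), 'att': array([-0.1103, -0.0666,  0.5246,  0.8415])}
now [0.4075 0.3208 0.1091] yaw 1.11 roll tot -0.076 t 26.35 toolz [-0.0192  0.0057 -0.9998] w 0.0615
[0.0025 0.0041 0.0246] -0.038
[0.0023 0.0042 0.0246] -0.038
toolz [-0.0192  0.0057 -0.9998] pos [0.4075 0.3208 0.1091] J [ 0.5317  0.4872  1.9216  0.0215  0.7465 -0.5939]
```

View pics/w23.png

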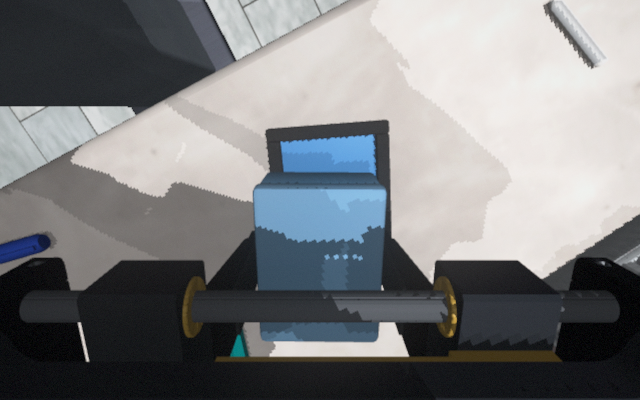

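Run:
```python
from h import *
c=dict(fx=346.4310148838348,cx=319.12554699191327,cy=198.98489896780413,eye=np.array([0.3407,0.3542,0.2819]),att=[-0.1103,-0.0666,0.5246,0.8415])
a,b=[px(c,u,v,.01) for u,v in [(266.5,129),(388.5,121)]]; d=(b-a)/np.linalg.norm(b-a); n=np.array([d[1],-d[0],0]); print((a+b)/2+n*.0585,np.linalg.norm(a-b),np.arctan2(d[1],d[0]))
```

```text
[0.4088 0.3308 0.01  ] 0.09389250538114469 1.178756405327144
```

Emit:
jog_arm --steps '[{"dp":[0.0025,0.004,0.02],"roll":-0.038,"hand":0.0},{"dp":[0.0025,0.004,0.025],"roll":-0.036,"hand":0.0}]'

```text
t: 26.55
position: [0.4074, 0.3302, 0.0657]
eef_rot: [0.198, 0.98, 0.003, -0.008]
ft_force: [0.9, -0.0, -0.5]
width: 0.0619
```

```bash
python3 -c "
from h import *
cam('top');cam('top')
c=cam('wrist','w24.png');print(fromc(c))
plan([.4052,.3312,.03],1.183,1);tl()"
```

```text
{'fx': 346.4310148838348, 'cx': 319.12554699191327, 'cy': 198.98489896780413, 'eye': array([0.3372, 0.3592, 0.2365]), 'att': array([-0.108 , -0.0701,  0.5486,  0.8261])}
now [0.4063 0.3298 0.0648] yaw 1.173 roll tot -0.01 t 26.7 toolz [-0.0184  0.0061 -0.9998] w 0.0616
[0.0009 0.0009 0.0349] -0.01
toolz [-0.0184  0.0061 -0.9998] pos [0.4063 0.3298 0.0648] J [ 0.5478  0.5625  1.9442  0.0245  0.6477 -0.6444]
```

View pics/w24.png

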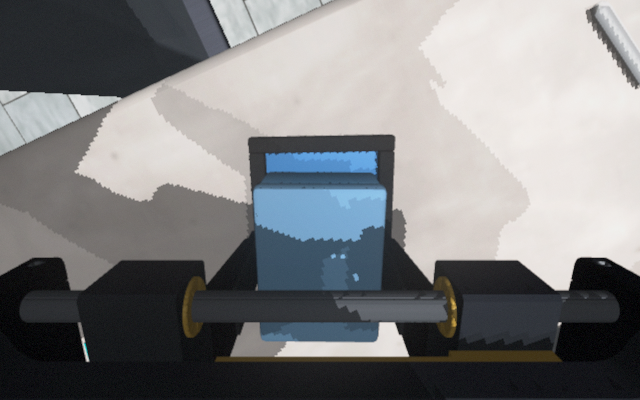

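Run:
```python
from h import *
c=dict(fx=346.4310148838348,cx=319.12554699191327,cy=198.98489896780413,eye=np.array([0.3372,0.3592,0.2365]),att=[-0.108,-0.0701,0.5486,0.8261])
o=sensors.get_obs()['position'];t=1.173+np.pi/2;x=np.array([np.cos(t),np.sin(t),0]);y=np.array([np.cos(1.173),np.sin(1.173),0])
for n,u,v,z in [('tray',249,137.5,.01),('tray',394.5,135.5,.01),('pocket',264.5,152,.01),('pocket',379,151.5,.01),('box',254,187,.083),('box',387,188,.083),('boxn',260,341,.083),('boxn',379,343,.083)]:
    q=px(c,u,v,z)-o;print(n,q@x,q@y)
```

```text
tray 0.05640856671590173 -0.04558050847184029
tray 0.05761653779790182 0.04833257768513719
pocket 0.04704539644194279 -0.03594419058105656
pocket 0.047326958272835236 0.038789867538994834
box 0.04021744960624842 -0.029668902618746332
box 0.03973296527749506 0.030752878004338433
boxn -0.04094287135139394 -0.03055506753833667
boxn -0.04206898614540227 0.030653800706868538
```

Emit:
jog_arm --steps '[{"dp":[0.0,0.001,0.015],"roll":-0.008,"hand":0.0},{"dp":[0.0,0,0.015],"roll":0,"hand":0.0},{"dp":[0,0,0.004],"roll":0,"hand":0.0}]'

```text
t: 27.0
position: [0.4077, 0.3309, 0.0335]
eef_rot: [0.199, 0.98, 0.002, -0.008]
ft_force: [0.4, 0.7, -1.7]
width: 0.0618
```

```bash
python3 -c "
from h import *
cam('top');cam('top')
c=cam('wrist','w25.png')
plan([.4060,.3308,.025],1.183,1);tl()"
```

```text
now [0.408  0.3312 0.0343] yaw 1.171 roll tot -0.012 t 27.15 toolz [-0.0141  0.0087 -0.9999] w 0.0616
[ 0.0015 -0.0012  0.0093] -0.012
toolz [-0.0141  0.0087 -0.9999] pos [0.408  0.3312 0.0343] J [ 0.5485  0.6151  1.9598  0.0271  0.5745 -0.6456]
```

View pics/w25.png

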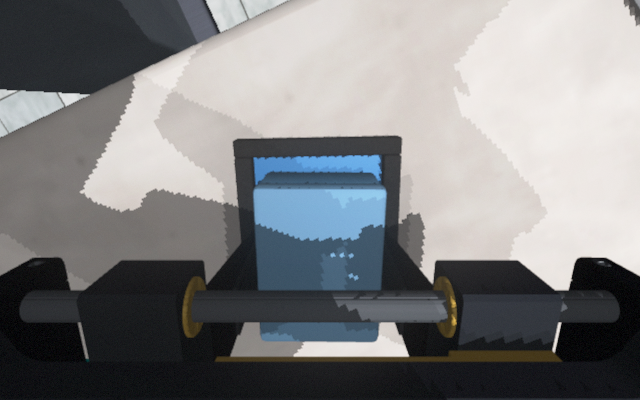

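Emit:
jog_arm --steps '[{"dp":[0.0015,-0.0005,0.005],"roll":-0.01,"hand":0.0},{"dp":[0.0,0,0.003],"roll":0,"hand":0.0}]'

```text
t: 27.35
position: [0.4069, 0.3317, 0.0277]
eef_rot: [0.194, 0.981, 0.004, -0.007]
ft_force: [-0.7, 0.0, -1.4]
width: 0.0616
```

```bash
python3 -c "
from h import *
cam('top');cam('top')
plan([.4060,.3308,.025],1.183,1);print(sensors.get_obs()['ft_force'])"
```

```text
now [0.4069 0.3317 0.0274] yaw 1.18 roll tot -0.003 t 27.45 toolz [-0.0123  0.0098 -0.9999] w 0.0616
[ 0.0005 -0.0012  0.0024] -0.003
[ 0.1245  0.0859 -1.0071]
```

Emit:
jog_arm --steps '[{"dp":[0,-0.001,0.0015],"roll":0,"hand":0.0}]'

```text
t: 27.55
position: [0.4067, 0.3309, 0.0261]
eef_rot: [0.194, 0.981, 0.004, -0.007]
ft_force: [-0.6, 2.1, 1.9]
width: 0.0619
```

```bash
python3 -c "
from h import *
cam('top');cam('top')
plan([.4060,.3308,.025],1.183,1);print(sensors.get_obs()['ft_force'])"
```

```text
now [0.4066 0.3309 0.026 ] yaw 1.18 roll tot -0.003 t 27.65 toolz [-0.0119  0.01   -0.9999] w 0.0623
[ 0.0006 -0.0003  0.0011] -0.003
[0.6928 1.5835 1.4112]
```

Emit:
jog_arm --steps '[{"dp":[0,0,0.0005],"roll":0,"hand":0.068}]'

```text
t: 27.75
position: [0.4067, 0.3309, 0.0257]
eef_rot: [0.194, 0.981, 0.004, -0.007]
ft_force: [0.5, 0.9, 0.1]
width: 0.0651
```

```bash
python3 -c "
from h import *
for i in range(5): cam('wrist','w26.png')
plan([.4060,.3308,.025],1.183,1);print(sensors.get_obs()['ft_force'])"
```

```text
now [0.4066 0.3308 0.0255] yaw 1.18 roll tot -0.003 t 28.0 toolz [-0.012   0.01   -0.9999] w 0.0679
[ 0.0005 -0.0003  0.0005] -0.003
[ 0.1056  0.088  -0.423 ]
```

View pics/w26.png

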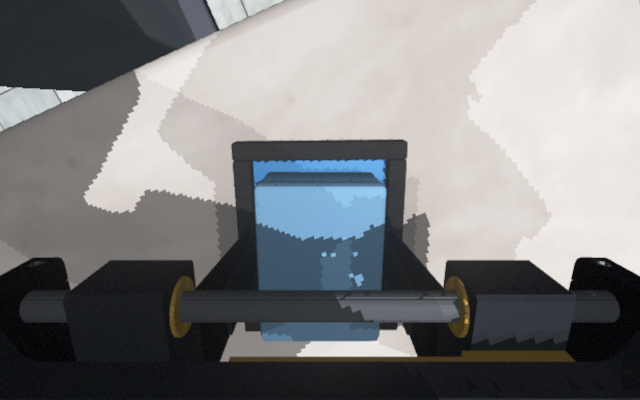

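Box is released and sits inside the rim. Open further, rise and look.

Emit:
jog_arm --steps '[{"dp":[0,0,0],"roll":0,"hand":0.085},{"dp":[0,0,-0.015],"roll":0,"hand":0.085},{"dp":[0,0,-0.04],"roll":0,"hand":0.09},{"dp":[0,0,-0.05],"roll":0,"hand":0.09},{"dp":[0,0,-0.05],"roll":0,"hand":0.09},{"dp":[0,0,-0.03],"roll":0,"hand":0.09}]'

```text
t: 28.6
position: [0.4074, 0.3278, 0.2127]
eef_rot: [0.194, 0.981, 0.0, -0.011]
ft_force: [0.4, 0.5, -0.1]
width: 0.0898
```

```bash
python3 -c "
from h import *
cam('scene','scene9.png');c=cam('wrist','w27.png');print(fromc(c))
a=cam('top','top9.png')['img'][:,:,::-1]
cv2.imwrite('pics/t9a.png',cv2.resize(a[165:265,240:480],None,fx=3.3,fy=3.3,interpolation=2))
b=cv2.imread('pics/scene9.png')
cv2.imwrite('pics/s9a.png',cv2.resize(b[180:360,220:460],None,fx=3.3,fy=3.3,interpolation=2))
tl()"
```

```text
{'fx': 346.4310148838348, 'cx': 319.12554699191327, 'cy': 198.98489896780413, 'eye': array([0.3392, 0.3574, 0.389 ]), 'att': array([-0.1079, -0.0724,  0.5515,  0.824 ])}
toolz [-0.0202  0.0048 -0.9998] pos [0.4075 0.3279 0.2109] J [ 0.5437  0.3559  1.8034  0.0173  0.9972 -0.6458]
```

View pics/w27.png

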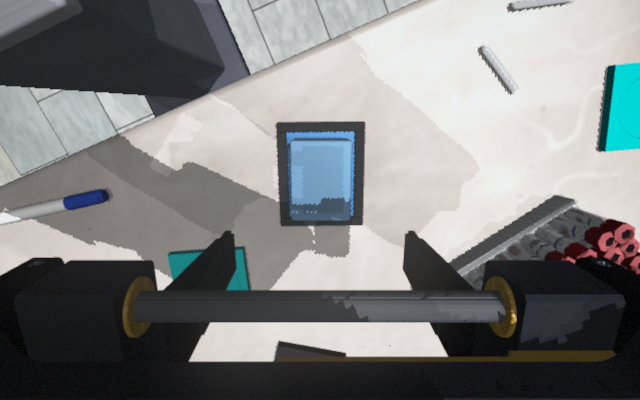

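View pics/t9a.png

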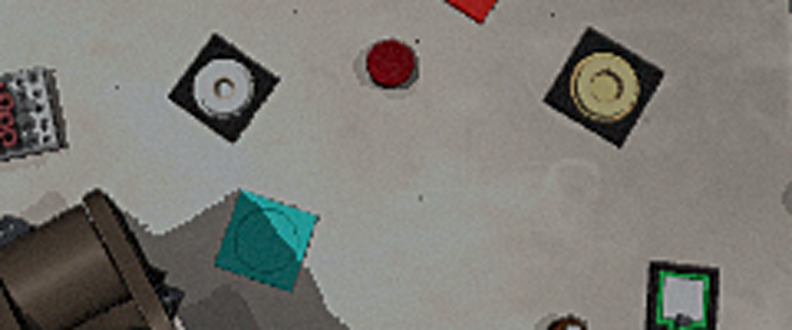

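View pics/s9a.png

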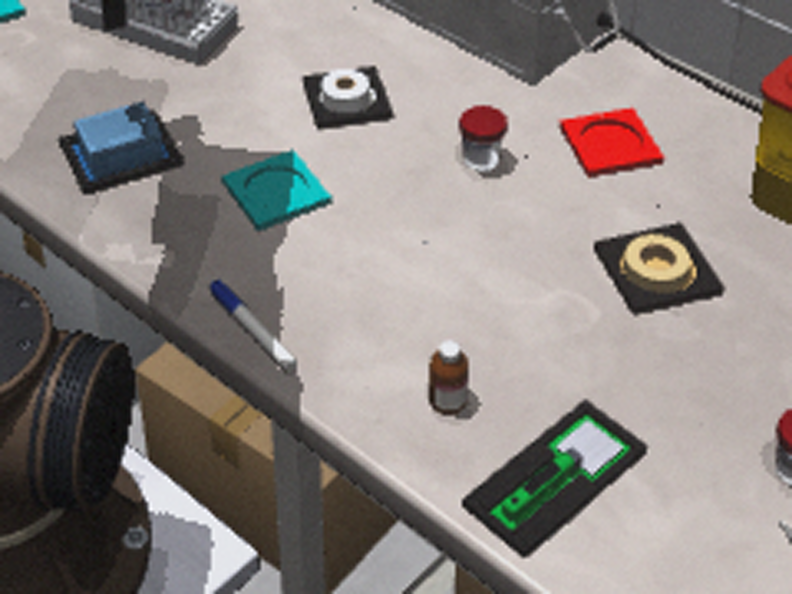

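Run:
```python
from h import *
c=dict(fx=346.4310148838348,cx=319.12554699191327,cy=198.98489896780413,eye=np.array([0.3392,0.3574,0.389]),att=[-0.1079,-0.0724,0.5515,0.824])
b=np.array([px(c,u,v,.043) for u,v in [(289,139),(353,139),(351.5,221),(289,220)]]);print('box',b.mean(0),[np.linalg.norm(b[i]-b[i-1]).round(4) for i in range(4)],np.arctan2(*(b[0]-b[3])[[1,0]]))
t=np.array([px(c,u,v,.01) for u,v in [(277,123),(365,123),(362.5,225),(280.5,225)]]);print('tray',t.mean(0),np.arctan2(*(t[0]-t[3])[[1,0]]))
print('label',crops(TOP,[(223.5,87.5)],240,165,3.3,.029),'tape',crops(TOP,[(605,87)],240,165,3.3,.022))
```

```text
box [0.4076 0.331  0.043 ] [np.float64(0.0842), np.float64(0.0632), np.float64(0.0853), np.float64(0.0657)] 2.728074527145224
tray [0.4091 0.3313 0.01  ] 2.754238870462465
label [[0.6505 0.2067 0.029 ]] tape [[ 0.664  -0.2163  0.022 ]]
```

```bash
python3 -c "
from h import *
print(job.job_done())"
```

```text
the job is handed in; nothing more can be done
None
```

The whole kit is in its trays: I took the pile apart in order (scraper, label roll, tape roll, slide box), released each thing in its own pocket, and handed the job in at about 29 s. No verdict was reported.

| Thing | Last check | Limit |
|---|---|---|
| Slide box | 1.5 mm and 0.03 rad off the tray (wrist camera) | 13 mm, 0.25 rad |
| Label roll | about 3 mm off (top camera) | 13 mm |
| Tape roll | about 3–4 mm off (top camera) | 13 mm |
| Scraper | lies in its T pocket with the blade in the bay, judged by eye from the pictures | – |

- **Flatness:** I saw no tilt in the final pictures but did not measure it.
- **Bystanders:** The cup and bottle are standing with no visible shift. I did not measure their final positions.
- **Arm:** It is clear of everything, with the tool about 0.21 m above the table.

Three things went wrong or disagreed on the way:
- **Tool tilt:** The tool slowly drifted out of vertical, up to about 0.05 rad. For the rolls and the box pick-up I worked around it by gripping across the tilt direction and making few moves.
- **Box tray direction:** I first misread which way the box tray's long side runs. The wrist view showed this before I lowered the box, and I turned it about 90° in the air.
- **Tray positions:** My camera estimates of the trays disagreed with each other, mostly by 2–5 mm, so I used averaged or best-judged values.

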